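Send the empty resin pots to the hand-over station

ROBOT

A 6-joint arm with a two-finger parallel gripper is mounted at the origin on the work surface. World frame = base frame: x ahead of the robot, y to its left, z up, the work surface at z = 0. Lengths are in mm, angles in rad, forces in N, time in s.
With the tool pointing down it reaches from about 350 to 875 mm from the base axis. Payload 15.5 kg.
Tool frame: the origin (TCP) lies between the finger pads; the fingertips stand 25 mm ahead of it and the grasp point (between the pads) lies 6 mm ahead of it; y points along the fingers, z is the direction in which the jaws open and shut, and the axes are right-handed (so a half turn about y gives the same grasp; the last joint's range is limited). The gripper opens to 85 mm and grips with 20 to 120 N. Pads are 22 mm wide; open, the fingers measure 114 mm over their backs; the gripper's body (76 mm by 85 mm) begins 54 mm behind the grasp point. The pads swing forward as they close: fully open they stand 13 mm farther back than shut.
Start: joints at [-1.337, 0.494, 1.345, -0, 1.302, -0.096], TCP at [202.41, -591.318, 256.277] pointing down, gripper open.
Joint ranges: [-2.91, 2.91], [-0.82, 2.16], [0.22, 2.67], [-1.22, 4.37], [0.12, 2.79], [-3.08, 3.08]. Speed limits (rad/s): [1.89, 1.89, 2.57, 3.01, 3.01, 3.01].

INTERFACE

Orientations are given as a unit quaternion [x, y, z, w].
In Python, from workcell import * gives the robot as it stands.
- The arm moves only by the shell command python3 -m handwheel 'ROWS' [FORCE]. ROWS is a JSON object of lists of equal length, an entry for each row: "grip": the finger opening in cm, from 0 to 8.54; "offset": the shift along the world's x, y, z in cm, a list of three; "turn": the turn, a rotation vector about the world's x, y, z in degrees, a list of three. A call has 1 to 5 rows; each row shifts and turns the commanded pose from where the row before left it; what a row does not reach is not made up. A row lasts 1/8 s, in which the tool goes at most 62.5 mm and 10.7 degrees, less where a joint would pass 70% of its speed; a pose out of reach is approached as far as the arm can. A call is refused whole if a number of a shift passes 6.25 or a number of a turn 10.7, either way. A call with a gripper value outside its range is refused whole. The fingers move at their own pace and stop on an object; FORCE is the grip in N (left out, the last holds). Time passes only in rows, so rows that do not move let the fingers close. It gives the time, the measured TCP pose, the force and the opening at its end, in the units of the state.
- sense(): the state, without advancing time (a new reading comes with each control period).
- get_image(name): name is "scene" or "side" or "wrist"; returns a dict with "frame" (480x640x3 uint8, red, green, blue), "fx", "fy", "cx", "cy" (pixels), "R" (3x3) and "t" (3): a world point X has camera coordinates R X + t. Camera axes: x right, y down, z forward; pixel columns grow to the right and rows downward; lengths in mm; the calibration is good to about 2 mm. A picture is of the moment at which its call begins. There is no depth.
- hand_in(): hands the job in, once; it reports no verdict.
The state is a dict: "time": time; "qpos": joint angles; "qd": joint speeds; "effort": joint torques, N m; "tcp_pos": TCP position; "eef_rot": TCP orientation; "wrist_force": force on the tool from outside, world axes, zero at the start; "wrist_torque": the same for the moment, N m; "width": opening from 0.0 (shut) to 1.0 (fully open).
Only numpy, scipy, OpenCV 4.12 (cv2) and the standard library are available. Lean on these libraries where they do the work, as an engineer would, in place of code of your own. Each camera call takes 0.05 s, during which the arm holds its last target.

TASK

The resin-mixing pots are empty and go back to the stores: draw the slide carrier fully back to the load station at the robot's end of the rail, and there stand all the pots in its tray as one nest, each inside the next wider one. Then push the loaded carrier fully home to the hand-over station at the far end, and only when it is there hold the call button down for at least three seconds and let it go. Leave everything else on the bench where it is.

Things in the scene. Friction and masses are not known exactly. Their poses are not given: they have to be found in the camera images.
- pot_a_mid (a point): widest and lowest of the 3 or 4 plain grey round mixing pots (may be absent), 44 mm high. Straight 4 mm wall, 140 mm outside, 132 inside; floor 5 mm. Top 18 mm: rim band 8 mm thick (148 mm outside), mid radius 70 mm, to pinch anywhere with one finger inside. Point: on the axis (z up), half-way up. Nested, it stands on the wider pot's floor, its rim 25 mm or more above that pot's
- pot_b_mid (a point): second widest of the 3 or 4 plain grey round mixing pots (may be absent), 64 mm high. Straight 4 mm wall, 112 mm outside, 104 inside; floor 5 mm. Top 18 mm: rim band 8 mm thick (120 mm outside), mid radius 56 mm, to pinch anywhere with one finger inside. Point: on the axis (z up), half-way up. Nested, it stands on the wider pot's floor, its rim 25 mm or more above that pot's
- pot_c_mid (a point): third widest of the 3 or 4 plain grey round mixing pots (may be absent), 84 mm high. Straight 4 mm wall, 86 mm outside, 78 inside; floor 5 mm. Top 18 mm: rim band 8 mm thick (94 mm outside), mid radius 43 mm, to pinch anywhere with one finger inside. Point: on the axis (z up), half-way up. Nested, it stands on the wider pot's floor, its rim 25 mm or more above that pot's
- pot_d_mid (a point): narrowest and tallest of the 3 or 4 plain grey round mixing pots (may be absent), 104 mm high. Straight 4 mm wall, 60 mm outside, 52 inside; floor 5 mm. Top 18 mm: rim band 8 mm thick (68 mm outside), mid radius 30 mm, to pinch anywhere with one finger inside. Point: on the axis (z up), half-way up. Nested, it stands on the wider pot's floor, its rim 25 mm or more above that pot's
- carrier (a joint): position of the slide carrier along its rail in m: 0 at the load station (the end nearest the robot), 0.200 at the hand-over station (the far end). A solid end stop lies at each station. It moves only when pushed (about 3 N of friction) and stays where it is left, without any click
- carrier_seat (a point): centre of the carrier's tray floor, at floor level: a flat aluminium tray with a black mat, 176 x 176 mm inside a lip that stands 8 mm above the floor. Moves with the carrier; x points along the rail from the load station to the hand-over station, z up. The floor is 35 mm above the bench
- carrier_handle (a point): centre of the black grip of the carrier's upright handle, a round post 18 mm in diameter whose grip is 62 mm long (from 31 mm below to 31 mm above this point); it stands beside the tray, 124 mm to its right (the tray's -y side). Same axes as the tray
- call (a joint): travel of the call buzzer's momentary push button in m: 0 is up, 0.006 is fully down; it springs back when let go. The buzzer sounds while it is pressed 3 mm or more; fully down takes 5 N
- call_top (a point): centre of the top of the call button, a flat white button 30 mm in diameter on a low grey box (100 x 60 mm, 36 mm high; the button top is about 54 mm above the bench) that also carries the round black buzzer, on the button's far side; the button is pressed straight down
- reel: black reel of wire, 44 mm across and 36 mm high, standing on its end among the pots; not part of the job, leave it alone. Origin at the centre of its underside
- meter: black hand multimeter lying on its back, 150 x 76 x 34 mm; not part of the job, leave it alone. Origin at the centre of its underside
- jar: glass jar with a steel cap, 60 mm across, 85 mm high; not part of the job, leave it alone. Origin at the centre of its underside
- carton: small cardboard carton, 90 x 120 x 70 mm; not part of the job, leave it alone. Origin at the centre of its underside
- driver: screwdriver, 190 mm long, lying down; not part of the job, leave it alone
- board: green circuit board on short feet, 90 x 65 mm, 14 mm high plus its parts (up to 26 mm); not part of the job, leave it alone. Origin at the centre of its underside

How it is judged (in metres and radians):
On the way, in this order (a step that is already met when the one before it is completed fails the run):
1. the empty carrier is back at the load station (value of joint carrier below 0.01 m), for 0.2 s.
2. all pots stand nested in the tray, widest outside, with the carrier at the load station (angle between each of pot_a_mid, pot_b_mid, pot_c_mid, pot_d_mid's own z axis and vertical below 0.05 rad and horizontal distance between each of pot_a_mid, pot_b_mid, pot_c_mid, pot_d_mid and carrier_seat below 0.045 m and z of pot_a_mid in the frame of carrier_seat below 0.026 m and z of pot_b_mid in the frame of carrier_seat below 0.041 m and horizontal distance between pot_b_mid and pot_a_mid below 0.013 m and z of pot_c_mid in the frame of carrier_seat below 0.056 m and horizontal distance between pot_c_mid and pot_a_mid below 0.026 m and horizontal distance between pot_c_mid and pot_b_mid below 0.012 m and z of pot_d_mid in the frame of carrier_seat below 0.071 m and horizontal distance between pot_d_mid and pot_a_mid below 0.039 m and horizontal distance between pot_d_mid and pot_b_mid below 0.025 m and horizontal distance between pot_d_mid and pot_c_mid below 0.012 m and value of joint carrier below 0.01 m), for 0.3 s.
3. the carrier with the nest is home at the hand-over station (angle between each of pot_a_mid, pot_b_mid, pot_c_mid, pot_d_mid's own z axis and vertical below 0.05 rad and horizontal distance between each of pot_a_mid, pot_b_mid, pot_c_mid, pot_d_mid and carrier_seat below 0.045 m and z of pot_a_mid in the frame of carrier_seat below 0.026 m and z of pot_b_mid in the frame of carrier_seat below 0.041 m and horizontal distance between pot_b_mid and pot_a_mid below 0.013 m and z of pot_c_mid in the frame of carrier_seat below 0.056 m and horizontal distance between pot_c_mid and pot_a_mid below 0.026 m and horizontal distance between pot_c_mid and pot_b_mid below 0.012 m and z of pot_d_mid in the frame of carrier_seat below 0.071 m and horizontal distance between pot_d_mid and pot_a_mid below 0.039 m and horizontal distance between pot_d_mid and pot_b_mid below 0.025 m and horizontal distance between pot_d_mid and pot_c_mid below 0.012 m and value of joint carrier above 0.19 m), for 0.3 s.
4. the call button is held down for three seconds (value of joint carrier above 0.19 m and value of joint call above 0.003 m), for 2.8 s.
At the end, for the whole second after the job is handed in: All pots present stand flat and upright (within 0.05 rad) in the carrier's tray, each down on the floor of the next wider one (within 4 mm) and the widest on the tray floor; the carrier is within 10 mm of the hand-over end stop; the call button, held at least 2.8 s pressed 3 mm or more, is up again (all of step 3 and value of joint call below 0.0015 m); the robot touches nothing.
It fails at once if the buzzer is sounded before the carrier is at the hand-over station (value of joint call above 0.003 m and value of joint carrier below 0.188 m).
It fails at once if something else on the bench is moved by more than 6 cm (distance of any of reel, meter, jar, carton, driver, board from where it was at the start of the episode above 0.06 m).
Of pot_a, pot_b, pot_c, pot_d only 3 to 4 are there at a start; the rules pass over those that are not, and their reading is None.
At some moment in a run one of pot_a, pot_b, pot_c may be knocked a few centimetres aside while the robot is not near it.
It also fails if it takes over 210 s, if anything falls off the work surface, if the arm or the gripper's body presses on something with over 40 N, if the wrist force passes 120 N, or if a joint passes its speed limit or range.

## Working session

There is one attempt and no reset: what is moved stays moved. The work goes in short steps, Python scripts to look and compute and a shell command to move; the robot and the scene stay as the last step left them, time stands still between calls to the robot, and variables do not carry over. Pictures are saved under pics/ and viewed, and the job is handed in when it is done.

```bash
ls; mkdir -p pics; python3 - <<'E'
from workcell import *
import cv2
s=sense();print(s)
for n in("scene","side","wrist"):
    g=get_image(n);cv2.imwrite(f"pics/{n}0.png",g["frame"][:,:,::-1]);print(n,g["fx"],g["cx"],g["cy"],g["R"],g["t"])
E
```

```text
pics
{'time': 0.0, 'qpos': array([-1.33648143e+00,  4.94180788e-01,  1.34615468e+00,  3.35477613e-05,
        1.30252276e+00, -9.55057432e-02]), 'qd': array([-0.0004439 ,  0.00040896, -0.00089256,  0.00218428, -0.00080131,
        0.00129105]), 'effort': array([ 7.15147553e-05, -8.82170391e+01, -3.83870387e+01, -1.33487551e-04,
        1.01389823e-02,  4.68058863e-05]), 'tcp_pos': array([ 202.34886951, -590.96971794,  255.693759  ]), 'eef_rot': array([-0.11609787,  0.69796106, -0.69706674,  0.11605863]), 'wrist_force': array([-0.70046739,  0.39133857,  0.4436136 ]), 'wrist_torque': array([-0.03122742,  0.08434348,  0.11852841]), 'width': 1.0029723574297398}
scene 497.82020476577 317.61666355496226 234.44323296348753 [[ 0.55088356  0.8344715   0.01358748]
 [ 0.70480446 -0.45644025 -0.54305891]
 [-0.44696531  0.30873874 -0.83958466]] [-307.59240865 -386.79815592 1267.23954683]
side 538.4483112311822 323.71349171498156 233.78384291371043 [[-0.95979956 -0.28044347 -0.01167352]
 [-0.17790416  0.63998079 -0.74751234]
 [ 0.21710578 -0.71538524 -0.66414534]] [562.60425709 191.58092378 851.40522737]
wrist 388.14570287487936 319.00689011241224 239.44655861301925 [[ 0.32378539 -0.94612939 -0.00148169]
 [-0.90970522 -0.31174987  0.27431449]
 [-0.25999891 -0.08747113 -0.9616389 ]] [-625.41596839  -34.92782043  378.8661842 ]
```

View pics/scene0.png

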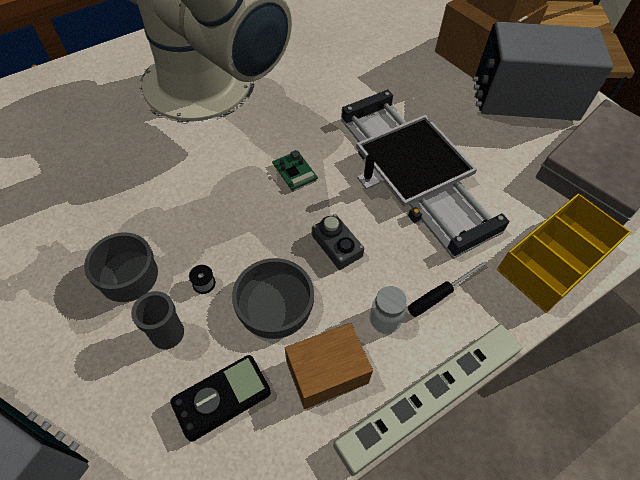

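View pics/side0.png

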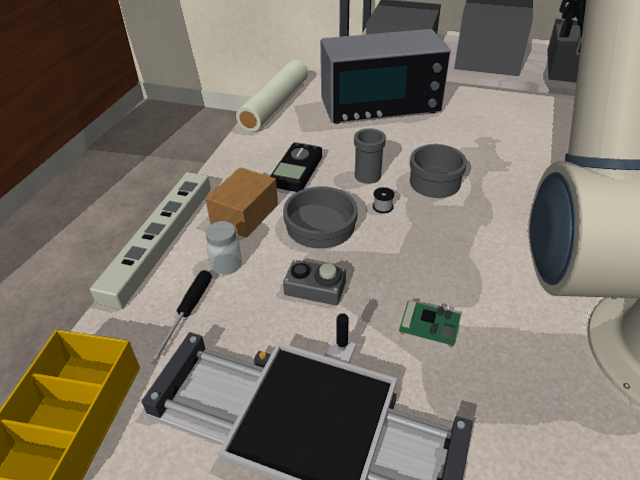

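View pics/wrist0.png

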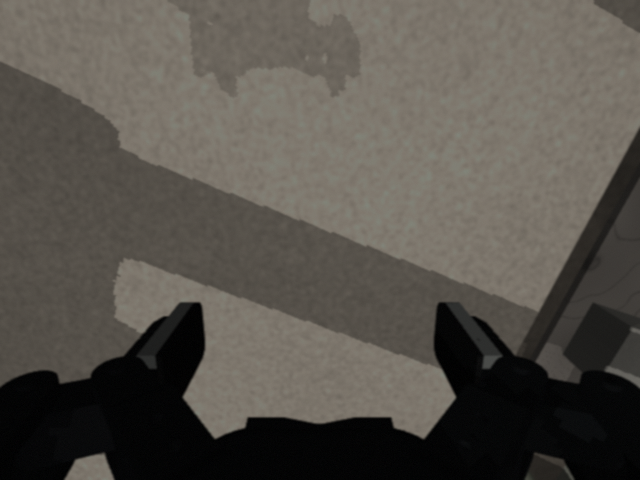

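The scene shows three pots: the wide one at about (273,297), a medium one at (121,265) and a narrow one at (155,315). The carrier is at mid-rail around (416,160), its handle at (369,167), and the button at (330,224). Next I measure them.

```bash
cat > h.py <<'E'
from workcell import *
import numpy as np, cv2
from scipy.optimize import least_squares
def ray(g,uv):
    R=np.array(g["R"]);t=np.array(g["t"]);uv=np.atleast_2d(uv).astype(float)
    d=np.c_[(uv[:,0]-g["cx"])/g["fx"],(uv[:,1]-g["cy"])/g["fy"],np.ones(len(uv))]@R
    return -R.T@t,d
def plane(g,uv,z):
    c,d=ray(g,uv);return c+d*((z-c[2])/d[:,2])[:,None]
def tri(gs,uvs):
    A=0;b=0
    for g,uv in zip(gs,uvs):
        c,d=ray(g,uv);d=d[0]/np.linalg.norm(d[0]);P=np.eye(3)-np.outer(d,d);A=A+P;b=b+P@c
    return np.linalg.solve(A,b)
def proj(g,X):
    p=np.array(g["R"])@np.asarray(X,float)+np.array(g["t"]);return g["fx"]*p[0]/p[2]+g["cx"],g["fy"]*p[1]/p[2]+g["cy"]
def darkmask(g,lo=0,hi=85):
    f=g["frame"].astype(int);mx=f.max(2);mn=f.min(2)
    return ((mx<hi)&(mx>=lo)&(mx-mn<22)).astype(np.uint8)*255
def circ(P,r=None):
    m=P[:,:2].mean(0)
    if r is None:
        return least_squares(lambda q:np.hypot(P[:,0]-q[0],P[:,1]-q[1])-q[2],[*m,60],loss="soft_l1",f_scale=1.5)
    return least_squares(lambda q:np.hypot(P[:,0]-q[0],P[:,1]-q[1])-r,m,loss="soft_l1",f_scale=1.5)
H=dict(a=(44,74),b=(64,60),c=(84,47),d=(104,34))
def potfit(g,seed,k,hi=85,free=False):
    """far-side silhouette of the rim -> centre"""
    m=cv2.morphologyEx(darkmask(g,0,hi),cv2.MORPH_CLOSE,np.ones((3,3)))
    m=cv2.morphologyEx(m,cv2.MORPH_OPEN,np.ones((3,3)))
    cs,_=cv2.findContours(m,cv2.RETR_EXTERNAL,cv2.CHAIN_APPROX_NONE)
    c=max(cs,key=lambda c:cv2.pointPolygonTest(c,seed,True))[:,0,:]
    z,r=H[k];P=plane(g,c,z);cam,_=ray(g,[0,0])
    cc=plane(g,[seed],z)[0,:2]
    for _ in range(3):
        u=P[:,:2]-cc;away=(cc-cam[:2]);away/=np.linalg.norm(away)
        sel=(u@away>0.1*r)&(np.hypot(*u.T)<1.4*r)
        f=circ(P[sel],None if free else r);cc=f.x[:2]
    return f.x,np.sqrt(np.mean(f.fun**2)),sel.sum(),len(c)
E
python3 - <<'E'
from h import *
S=get_image("scene");D=get_image("side")
for nm,ks,a,b in(("wide","ab",(273,290),(320,212)),("med","abc",(121,258),(437,165)),("nar","cd",(155,310),(369,140))):
    for k in ks:
        for g,s in((S,a),(D,b)):
            print(nm,k,*[np.round(x,1) for x in potfit(g,s,k,70,True)])
print("grip c",tri([S,D],[(369,167),(342.5,329)]))
print("top",tri([S,D],[(370,154),(342.5,315)]))
print("btn",tri([S,D],[(330,222),(328,271)]),plane(S,[(330,222)],54),plane(D,[(328,271)],54))
print("tray S",plane(S,[(358,148),(425,117),(475,170),(407,204)],43))
cv2.imwrite("pics/m1.png",darkmask(S,0,70));cv2.imwrite("pics/m2.png",darkmask(D,0,70))
E
```

```text
wide a [ 637.  -149.8   72.7] 0.6 99 229
wide a [ 738.1 -258.1   35.2] 12.5 100 311
wide b [ 646.  -153.7   70.8] 0.6 101 229
wide b [ 724.5 -227.6   32.4] 9.7 90 311
med a [ 418.7 -357.5   60.4] 0.6 80 322
med a [ 463.  -419.7    9.5] 1.0 9 110
med b [ 433.1 -356.4   58.9] 0.6 81 322
med b [ 462.2 -388.9    8.3] 1.3 11 110
med c [ 447.6 -355.2   57.4] 0.6 82 322
med c [ 460.  -357.2    8. ] 1.3 11 110
nar c [ 468.4 -353.6   54. ] 1.1 25 322
nar c [ 15899.7 -56814.2  58457. ] 0.0 5 32
nar d [ 569.7 -343.    28.1] 5.9 55 322
nar d [ 20060.3 -72155.5  74386. ] 0.0 5 32
grip c [511.76175402 154.88657722  77.34558777]
top [509.9765761  156.33515564 112.77686733]
btn [570.47026347  21.36956515  53.92650439] [[569.38902321  20.87097207  54.        ]] [[571.33701953  22.29310454  54.        ]]
tray S [[433.83153009 187.98235862  43.        ]
 [439.72318383 374.98533656  43.        ]
 [620.59591135 361.87903278  43.        ]
 [611.8988389  182.10523651  43.        ]]
```

```bash
python3 - <<'E'
import cv2
a=cv2.imread("pics/scene0.png");b=cv2.imread("pics/side0.png")
cv2.imwrite("pics/c1.png",cv2.resize(a[80:280,300:520],None,fx=3.4,fy=3,interpolation=cv2.INTER_CUBIC)[:, :800])
cv2.imwrite("pics/c2.png",cv2.resize(b[280:480,140:480],None,fx=2.3,fy=2.3,interpolation=cv2.INTER_CUBIC))
E
```

```text
(no output)
```

View pics/c1.png

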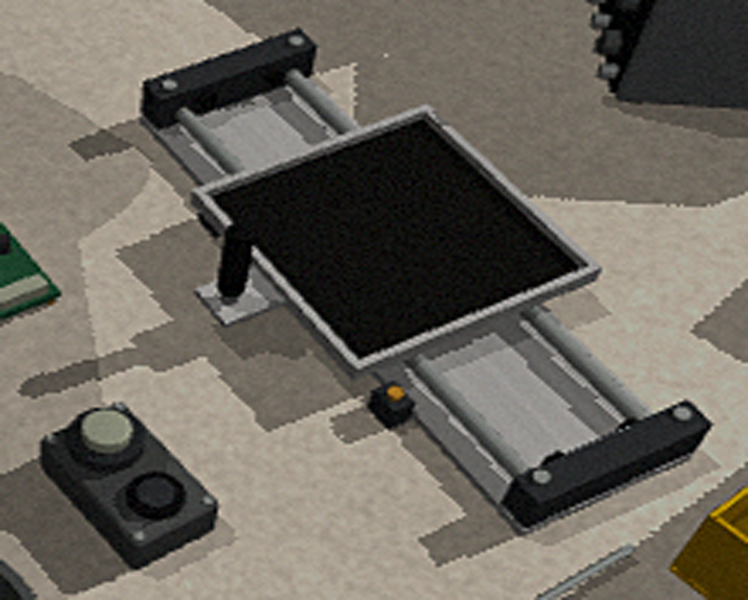

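View pics/c2.png

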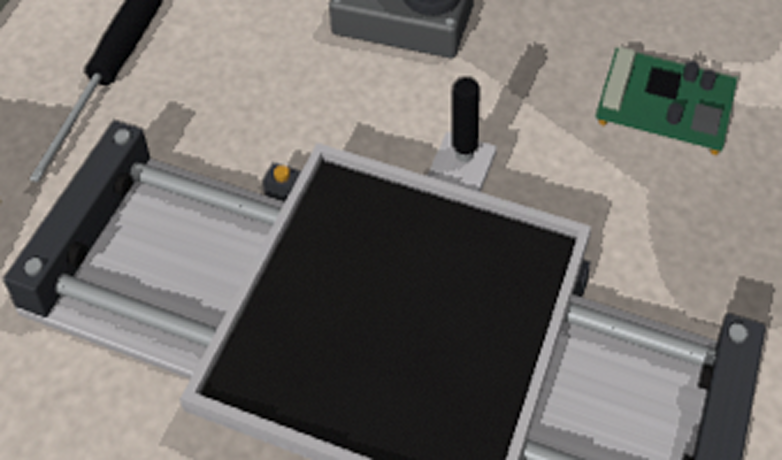

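View pics/m1.png

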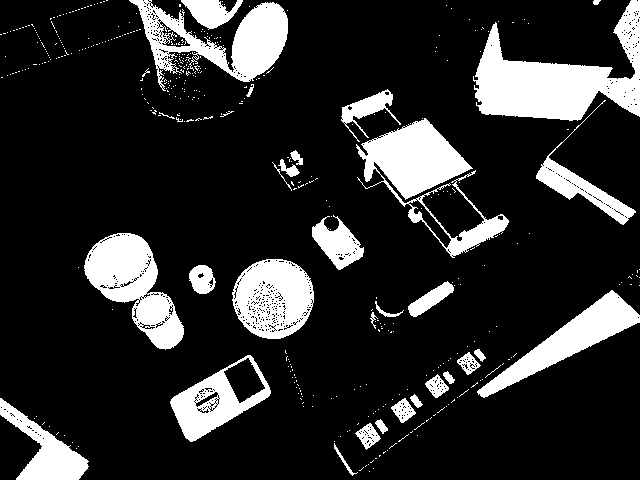

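Pots a, b and d are present and c is absent. Radii of about 73 and 59 mm fit a and b. Next I refine d, the rail axis and the tool axes.

```bash
python3 - <<'E'
from h import *
from scipy.spatial.transform import Rotation as Ro
S=get_image("scene");D=get_image("side")
R=Ro.from_quat(sense()["eef_rot"]).as_matrix();print(np.round(R,3))
for s in (60,85):
  pass
a1=lambda x,y:(300+x/3.4,80+y/3); a2=lambda x,y:(140+x/2.3,280+y/2.3)
for n,p,q in(("far R bolt",(541,476),(122,136)),("far L",(682,412),(33,265)),("near R",(168,85),(738,331))):
    print(n,tri([S,D],[a1(*p),a2(*q)]))
for n,p,q in (("nr",(198,195),(588,232)),("fr",(360,367),(322,150)),("fl",(600,270),(187,402))):
    print("tray",n,tri([S,D],[a1(*p),a2(*q)]))
print("near L S",plane(S,[a1(297,40)],42))
# narrow pot: rim ellipse left/right/top pixels
print("d S",plane(S,[(134,306),(176,308),(154,292),(154,330)],104))
print("d D",plane(D,[(354,140),(385,140),(369,130),(369,151)],104))
print("b D",plane(D,[(410,163),(465,163),(437,145),(437,182)],64))
print("a D",plane(D,[(284,211),(357,211),(320,188),(320,236)],44))
print("jarcap",plane(S,[(390,299)],85),"reel",plane(S,[(202,272)],36),"carton",plane(S,[(286,349),(350,323),(372,370),(306,405)],70),"meter",plane(S,[(170,402),(248,356),(270,388),(190,440)],34),"board",plane(S,[(294,169)],14))
E
```

```text
[[-0.946 -0.     0.324]
 [-0.324  0.    -0.946]
 [-0.    -1.    -0.   ]]
far R bolt [733.44862055 212.12302153  46.50824196]
far L [741.17268838 315.75933555  47.32159781]
near R [324.75767343 241.69249728  46.50148608]
tray nr [421.96960476 195.83019575  38.60480521]
tray fr [604.08836217 183.38414164  40.39174501]
tray fl [618.88085667 366.56073466  39.14597969]
near L S [[328.6650895 351.3126129  42.       ]]
d S [[ 559.90938064 -363.96333069  104.        ]
 [ 600.66643961 -307.926126    104.        ]
 [ 554.00657011 -326.3333933   104.        ]
 [ 616.6545638  -353.37413958  104.        ]]
d D [[ 611.15353559 -319.15471604  104.        ]
 [ 547.77521791 -336.38215816  104.        ]
 [ 589.43803072 -367.33005116  104.        ]
 [ 571.1211842  -286.00027651  104.        ]]
b D [[ 488.65661475 -324.37756286   64.        ]
 [ 376.2286748  -355.13687937   64.        ]
 [ 442.56578478 -410.37928307   64.        ]
 [ 424.57197516 -271.13269031   64.        ]]
a D [[ 703.16059458 -122.75439282   44.        ]
 [ 564.44341141 -161.13989398   44.        ]
 [ 656.21027292 -214.0564919    44.        ]
 [ 613.58609536  -70.92368314   44.        ]]
jarcap [[773.94872805   4.64114564  85.        ]] reel [[ 523.12888901 -236.23198528   36.        ]] carton [[ 747.44878891 -188.0952743    70.        ]
 [ 767.70355977  -73.65521609   70.        ]
 [ 852.72203188  -90.82697168   70.        ]
 [ 840.75383714 -209.04344126   70.        ]] meter [[ 708.92555706 -385.25189181   34.        ]
 [ 710.76472677 -242.93890091   34.        ]
 [ 777.81277435 -239.09878466   34.        ]
 [ 779.03441614 -383.42691427   34.        ]] board [[387.35773955  50.24782356  14.        ]]
```

Rail direction is about -4.2° and the tray centre is at (521,280). The handle is at about (511.5,156), and b is near (433,-350). I'll go to the handle now.

```bash
python3 -m handwheel '{"grip":[6,6,6,6,6],"offset":[[2.2,5.3,0],[2.2,5.3,0],[2.2,5.3,0],[2.2,5.3,0],[2.2,5.3,0]],"turn":[[0,0,4.8],[0,0,4.8],[0,0,4.8],[0,0,4.8],[0,0,4.8]]}' 40
python3 -m handwheel '{"grip":[6,6,6,6,6],"offset":[[2.2,5.3,0],[2.2,5.3,0],[2.2,5.3,0],[2.2,5.3,0],[2.2,5.3,0]],"turn":[[0,0,4.8],[0,0,4.8],[0,0,4.8],[0,0,4.8],[0,0,4.8]]}'
python3 -m handwheel '{"grip":[6,6,6,6],"offset":[[2.2,5.3,0],[2.2,5.3,0],[2.2,5.3,0],[2.2,5.4,0]],"turn":[[0,0,4.8],[0,0,4.8],[0,0,4.8],[0,0,4.6]]}'
python3 - <<'E'
from h import *
from scipy.spatial.transform import Rotation as Ro
s=sense();print(s["tcp_pos"],Ro.from_quat(s["eef_rot"]).as_matrix()[:,2],s["qpos"])
g=get_image("wrist");cv2.imwrite("pics/w1.png",g["frame"][:,:,::-1])
print(proj(g,[511.5,156,105]))
E
```

```text
time: 0.98
tcp_pos: [312.8, -324.7, 256.4]
eef_rot: [0.259, -0.658, 0.658, -0.259]
wrist_force: [1.3, -0.8, 0.7]
width: 0.702
time: 1.6
tcp_pos: [423.0, -59.5, 256.6]
eef_rot: [0.39, -0.589, 0.59, -0.391]
wrist_force: [0.5, -1.1, -0.5]
width: 0.7
time: 2.1
tcp_pos: [510.9, 153.7, 256.4]
eef_rot: [0.482, -0.517, 0.517, -0.483]
wrist_force: [-0.1, -0.5, 0.7]
width: 0.705
[510.92168692 153.67861675 256.39701052] [ 9.97640283e-01 -6.86563817e-02  4.07735599e-04] [ 1.80315071e-01  3.65128061e-01  1.57071966e+00 -1.42856610e-04
  1.20535815e+00  2.49076543e-01]
(np.float64(318.0501432212455), np.float64(225.8169378038342))
```

View pics/w1.png

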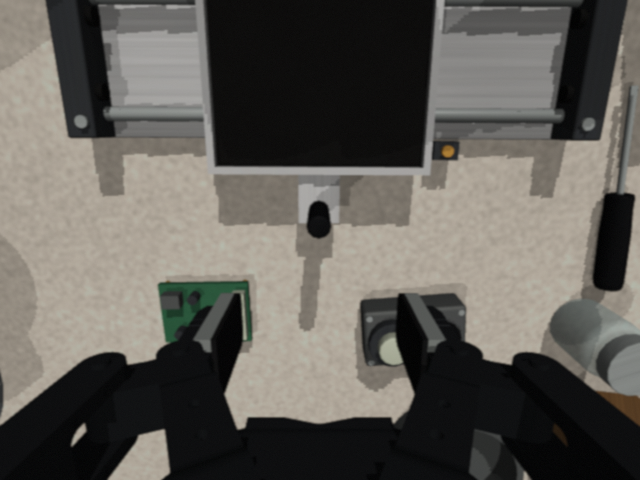

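The wrist view shows the handle top at (318,227), where I predicted it, with the jaws aligned to the rail. I'll descend and grip.

```bash
python3 -m handwheel '{"grip":[6,6,6,6],"offset":[[0,0.1,-5.5],[0,0.1,-5.5],[0,0,-4],[0,0,-1.5]],"turn":[[0,0,0],[0,0,0],[0,0,0],[0,0,0]]}'
python3 -m handwheel '{"grip":[1,1,1,1,1],"offset":[[0,0,0],[0,0,0],[0,0,0],[0,0,0],[0,0,0]],"turn":[[0,0,0],[0,0,0],[0,0,0],[0,0,0],[0,0,0]]}' 40
python3 -m handwheel '{"grip":[1,1,1,1,1],"offset":[[-1.2,0.09,0],[-1.2,0.09,0],[-1.2,0.09,0],[-1.2,0.09,0],[-1.2,0.09,0]],"turn":[[0,0,0],[0,0,0],[0,0,0],[0,0,0],[0,0,0]]}'
```

```text
time: 2.65
tcp_pos: [509.5, 153.5, 89.5]
eef_rot: [-0.483, 0.518, -0.517, 0.481]
wrist_force: [0.2, -0.2, 0.7]
width: 0.703
time: 3.28
tcp_pos: [511.3, 153.8, 92.8]
eef_rot: [0.481, -0.517, 0.518, -0.483]
wrist_force: [-0.5, -1.0, 6.6]
width: 0.198
time: 3.9
tcp_pos: [451.6, 158.2, 92.8]
eef_rot: [0.481, -0.517, 0.518, -0.483]
wrist_force: [3.0, -4.2, 7.8]
width: 0.198
```

```bash
python3 -m handwheel '{"grip":[1,1,1],"offset":[[-0.9,0.07,0],[-0.7,0.05,0],[-0.4,0.03,0]],"turn":[[0,0,0],[0,0,0],[0,0,0]]}'
python3 -m handwheel '{"grip":[1,1,1],"offset":[[-0.3,0.02,0],[-0.3,0.02,0],[-0.3,0.02,0]],"turn":[[0,0,0],[0,0,0],[0,0,0]]}'
```

```text
time: 4.28
tcp_pos: [431.5, 159.7, 92.8]
eef_rot: [0.481, -0.517, 0.518, -0.483]
wrist_force: [3.1, -6.3, 9.9]
width: 0.199
time: 4.65
tcp_pos: [423.3, 160.4, 92.9]
eef_rot: [0.48, -0.517, 0.519, -0.483]
wrist_force: [17.8, -11.5, 2.4]
width: 0.197
```

```bash
python3 -m handwheel '{"grip":[1,1],"offset":[[-0.2,0.02,0],[0,0,0]],"turn":[[0,0,0],[0,0,0]]}'
python3 - <<'E'
from h import *
S=get_image("scene");D=get_image("side")
for n,g in(("s",S),("d",D)): cv2.imwrite(f"pics/{n}2.png",g["frame"][:,:,::-1])
E
```

```text
time: 4.9
tcp_pos: [423.3, 160.4, 92.9]
eef_rot: [0.48, -0.516, 0.519, -0.484]
wrist_force: [16.2, -13.4, -1.6]
width: 0.2
```

View pics/s2.png

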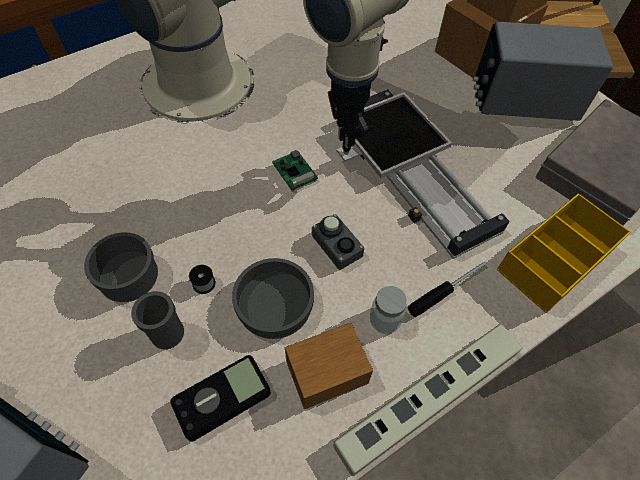

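View pics/d2.png

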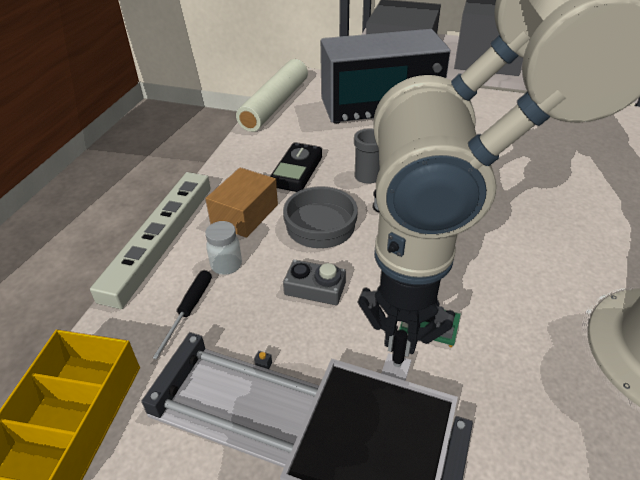

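Both views confirm the carrier is against the near stop, and the force rose to 16 N there. I'll release it and go over the pots.

```bash
python3 -m handwheel '{"grip":[6,6,6,6,6],"offset":[[0,0,0],[0,0,0],[0,0,0],[0,0,5],[0,0,6]],"turn":[[0,0,0],[0,0,0],[0,0,0],[0,0,0],[0,0,0]]}'
python3 -m handwheel '{"grip":[6,6,6,6,6],"offset":[[0,0,6],[2,-4,0],[2,-4,0],[2,-4,0],[2,-4,0]],"turn":[[0,0,-9.5],[0,0,-9.5],[0,0,-9.5],[0,0,-9.5],[0,0,-9.5]]}'
python3 -m handwheel '{"grip":[6,6,6,6,6],"offset":[[2,-4,0],[2,-4,0],[2,-4,0],[2,-4,0],[2,-4,0]],"turn":[[0,0,-9.5],[0,0,-9.5],[0,0,-9.5],[0,0,-9.5],[0,0,0]]}'
python3 - <<'E'
from h import *
from scipy.spatial.transform import Rotation as Ro
s=sense();print(s["tcp_pos"],Ro.from_quat(s["eef_rot"]).as_matrix()[:,2],s["qpos"])
g=get_image("wrist");cv2.imwrite("pics/w2.png",g["frame"][:,:,::-1])
S=get_image("scene");D=get_image("side")
for n,g in(("s",S),("d",D)): cv2.imwrite(f"pics/{n}3.png",g["frame"][:,:,::-1])
E
```

```text
time: 5.62
tcp_pos: [418.5, 160.3, 202.0]
eef_rot: [-0.483, 0.518, -0.517, 0.481]
wrist_force: [1.0, 0.3, -0.5]
width: 0.705
time: 6.25
tcp_pos: [499.7, -0.8, 261.4]
eef_rot: [-0.231, 0.668, -0.668, 0.231]
wrist_force: [0.3, 0.2, 0.5]
width: 0.701
time: 6.88
tcp_pos: [599.7, -200.7, 261.2]
eef_rot: [-0.002, 0.707, -0.707, 0.001]
wrist_force: [0.4, 0.2, -0.1]
width: 0.698
[ 599.69317988 -200.70535802  261.1613346 ] [ 4.09376558e-03 -9.99991575e-01 -3.02328609e-04] [-4.17400034e-01  5.00066189e-01  1.31934464e+00  1.08586773e-04
  1.32268603e+00  1.14927576e+00]
```

View pics/w2.png

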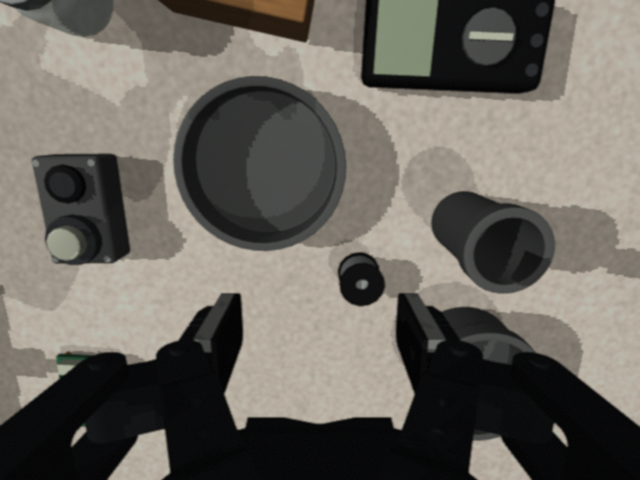

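View pics/s3.png

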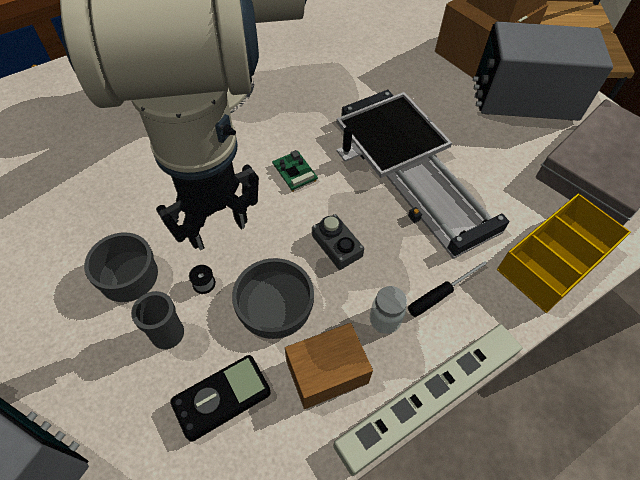

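The wrist view shows a's rim spanning (175–346, 76–250) and d's rim about (460–554, 207–293). I'll cast these onto the rim planes.

```bash
python3 - <<'E'
from h import *
g=get_image("wrist")
f=g["frame"].max(2)
A=[(175,162),(346,164),(260,76),(262,250),(200,102),(322,102),(205,228),(322,226)]
f1=circ(plane(g,A,44));print("a",f1.x,f1.fun.round(1))
D=[(460,245),(554,248),(510,207),(505,293),(540,275)]
f1=circ(plane(g,D,104));print("d",f1.x,f1.fun.round(1))
print("reel",plane(g,[(361,285)],36),"carton corner",plane(g,[(306,40)],0),plane(g,[(310,22)],0))
print("button",plane(g,[(69,242)],54))
S=get_image("scene");print(potfit(S,(273,290),"a",70,False))
E
```

```text
a [ 637.36030887 -152.29744822   72.79267324] [ 0.1 -0.6  0.2 -0.1 -1.4  1.5  0.9 -0.4]
d [ 583.64112544 -340.20776034   34.14048724] [ 0.7  1.1 -0.9 -0.5 -0.3]
reel [[ 527.83151225 -241.89904954   36.        ]] carton corner [[ 7.45308560e+02 -1.89497019e+02  5.68434189e-14]] [[ 759.5713452  -193.04748302    0.        ]]
button [[574.23911226  15.59350104  54.        ]]
(array([ 640.99410451, -149.07289122]), np.float64(23.33646956943181), np.int64(145), 401)
```

```bash
python3 -m handwheel '{"grip":[4.5,4.5,4.5,4.5,4.5],"offset":[[1.75,5.9,0],[2,5.95,-2],[0,0,-6],[0,0,-6],[0,0,-3]],"turn":[[0,0,0],[0,0,0],[0,0,0],[0,0,0],[0,0,0]]}'
python3 - <<'E'
from h import *
g=get_image("wrist");cv2.imwrite("pics/w3.png",g["frame"][:,:,::-1]);print(sense()["tcp_pos"])
E
```

```text
time: 7.75
tcp_pos: [633.7, -82.2, 89.6]
eef_rot: [-0.004, 0.707, -0.707, 0.002]
wrist_force: [0.4, 0.2, 0.2]
width: 0.53
[632.69312763 -82.17344436  86.91109186]
```

View pics/w3.png

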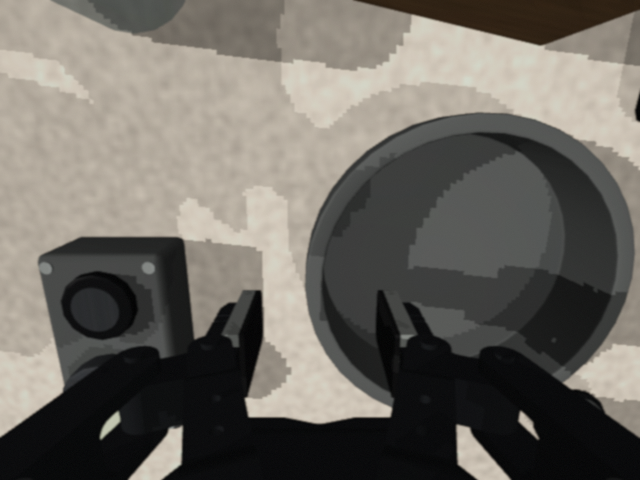

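The rim lies between the jaws (left edge at about x=310, jaws at 262 and 378). The call box is close to the outer finger, so I'll narrow the opening before going down.

```bash
python3 -m handwheel '{"grip":[2.6,2.6,2.6,2.6,2.6],"offset":[[0.4,0,0],[0,0,0],[0,0,-2],[0,0,-1.5],[0,0,-0.5]],"turn":[[0,0,0],[0,0,0],[0,0,0],[0,0,0],[0,0,0]]}'
python3 - <<'E'
from h import *
g=get_image("wrist");cv2.imwrite("pics/w4.png",g["frame"][:,:,::-1]);print(sense()["tcp_pos"])
E
```

```text
time: 8.43
tcp_pos: [639.8, -84.0, 52.2]
eef_rot: [-0.003, 0.707, -0.707, 0.002]
wrist_force: [-0.7, 0.0, 0.8]
width: 0.302
[639.71787842 -84.02736654  51.83475878]
```

View pics/w4.png

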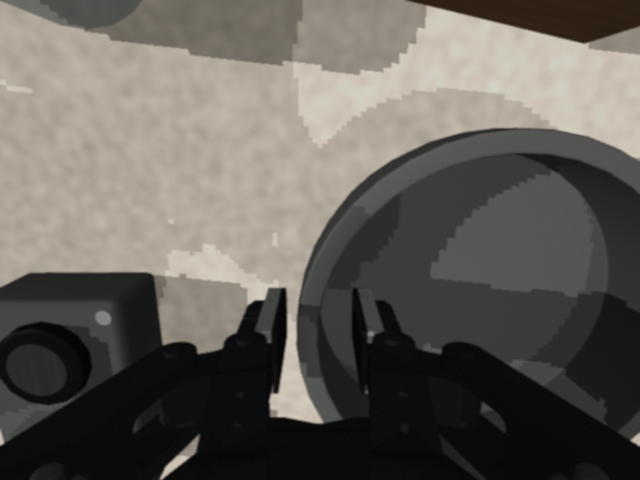

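The rim sits between the pads (left edge near x=300, pads at 285 and 352). I'll close.

```bash
python3 -m handwheel '{"grip":[2.6,0,0,0,0],"offset":[[0,0,-0.4],[0,0,0],[0,0,0],[0,0,0],[0,0,0]],"turn":[[0,0,0],[0,0,0],[0,0,0],[0,0,0],[0,0,0]]}' 60
python3 -m handwheel '{"grip":[0,0,0,0],"offset":[[0,0,0],[0,0,1],[0,0,2],[0,0,2]],"turn":[[0,0,0],[0,0,0],[0,0,0],[0,0,0]]}' 60
python3 - <<'E'
from h import *
g=get_image("wrist");cv2.imwrite("pics/w5.png",g["frame"][:,:,::-1]);print(sense()["tcp_pos"],sense()["wrist_torque"])
g=get_image("side");cv2.imwrite("pics/d5.png",g["frame"][:,:,::-1])
E
```

```text
time: 9.1
tcp_pos: [640.1, -84.1, 48.5]
eef_rot: [0.002, -0.707, 0.707, -0.003]
wrist_force: [0.5, 0.4, 1.6]
width: 0.088
time: 9.6
tcp_pos: [639.5, -84.0, 99.1]
eef_rot: [-0.003, 0.707, -0.707, 0.002]
wrist_force: [-0.3, -0.1, -2.8]
width: 0.088
[640.82100783 -84.29629231 101.79233549] [ 0.23116041 -0.14076688 -0.02617577]
```

View pics/w5.png

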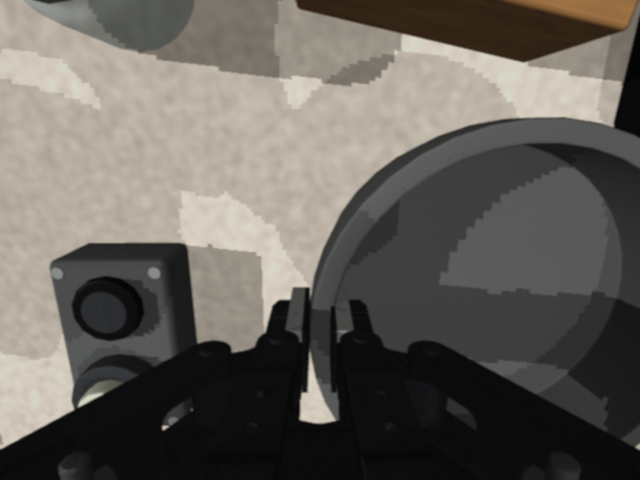

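View pics/d5.png

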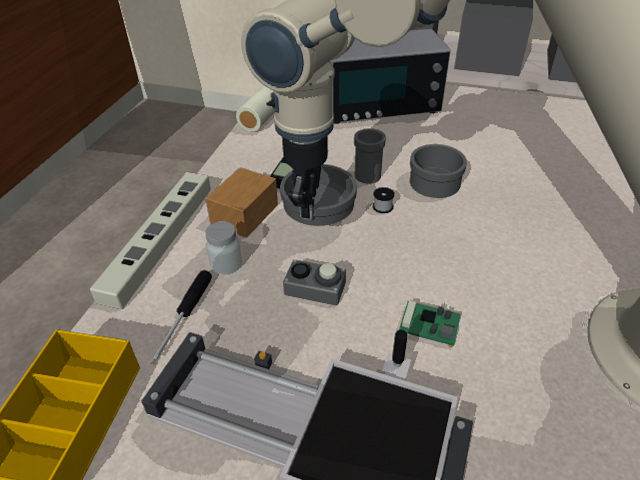

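Pot a is held: the width reads 0.088 and the rim is lifted level. I'll carry it over the tray.

```bash
python3 -m handwheel '{"grip":[0,0,0,0,0],"offset":[[0,0,5],[0,0,5],[-1.5,3,0],[-2.5,5,0],[-2.5,5.5,0]],"turn":[[0,0,0],[0,0,0],[0,0,0],[0,0,0],[0,0,0]]}'
python3 -m handwheel '{"grip":[0,0,0,0,0],"offset":[[-2.5,5.5,0],[-2.5,5.5,0],[-2.5,5.5,0],[-2.5,5.5,0],[-2.5,5,0]],"turn":[[0,0,0],[0,0,0],[0,0,0],[0,0,0],[0,0,0]]}'
python3 -m handwheel '{"grip":[0,0,0],"offset":[[-1.5,3.5,0],[0,0,0],[0,0,0]],"turn":[[0,0,0],[0,0,0],[0,0,0]]}'
python3 - <<'E'
from h import *
g=get_image("wrist");cv2.imwrite("pics/w6.png",g["frame"][:,:,::-1]);print(sense()["tcp_pos"],sense()["eef_rot"])
for u,v in((-88,-88),(88,-88),(88,88),(-88,88)):
    X=[432.5+u*.9973+v*.073,286-u*.073+v*.9973,43];print(np.round(proj(g,X)))
g=get_image("scene");cv2.imwrite("pics/s6.png",g["frame"][:,:,::-1])
E
```

```text
time: 10.32
tcp_pos: [573.8, 51.9, 197.7]
eef_rot: [-0.002, 0.707, -0.707, 0.002]
wrist_force: [0.6, 1.6, -3.4]
width: 0.084
time: 10.95
tcp_pos: [448.6, 322.6, 197.8]
eef_rot: [0.003, -0.707, 0.707, -0.002]
wrist_force: [0.3, -0.1, -3.3]
width: 0.085
time: 11.32
tcp_pos: [434.7, 355.6, 197.8]
eef_rot: [0.003, -0.707, 0.707, -0.002]
wrist_force: [-0.8, -0.4, -3.2]
width: 0.087
[434.99358942 355.23437263 197.92998364] [ 0.00246037 -0.70692013  0.70728601 -0.00209125]
[507. 349.]
[563. 117.]
[301.  95.]
[286. 333.]
```

View pics/w6.png

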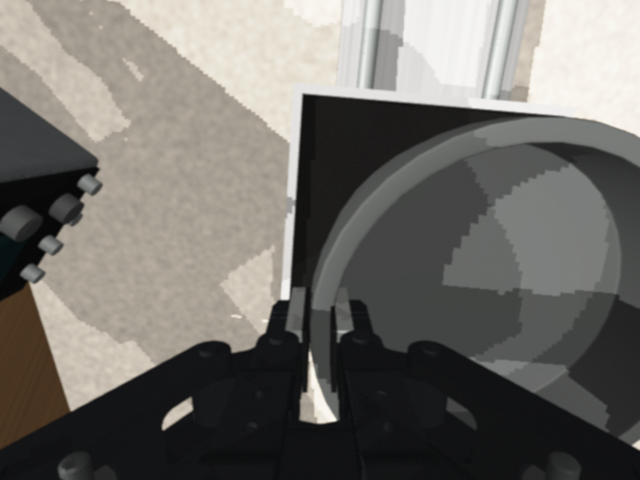

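View pics/s6.png

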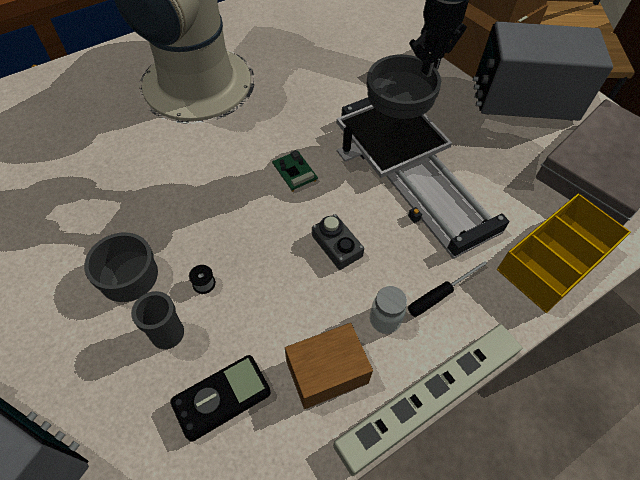

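The tray's inner corner appears at (302,94) against a prediction of (301,95), so the seat estimate is right. I'll check the clearance to the grey box at the left, then lower.

```bash
python3 - <<'E'
from h import *
g=get_image("scene");print(plane(g,[(478,108),(518,118),(612,122)],0))
g=get_image("wrist");print(plane(g,[(97,160)],0),plane(g,[(97,160)],100))
E
python3 -m handwheel '{"grip":[0,0,0,0],"offset":[[0,0,-5],[0,0,-4],[0,0,-1.5],[0,0,-0.5]],"turn":[[0,0,0],[0,0,0],[0,0,0],[0,0,0]]}'
```

```text
[[456.53988588 542.3349017    0.        ]
 [535.09934359 600.72687576   0.        ]
 [669.06629964 784.70393512   0.        ]]
[[480.75052666 531.75743874   0.        ]] [[488.72867413 475.58199733 100.        ]]
time: 12.02
tcp_pos: [435.2, 355.8, 88.2]
eef_rot: [0.002, -0.707, 0.707, -0.002]
wrist_force: [0.8, 0.4, -2.6]
width: 0.087
```

```bash
python3 -m handwheel '{"grip":[0,0,0],"offset":[[0,0,-0.3],[0,0,-0.2],[0,0,0]],"turn":[[0,0,0],[0,0,0],[0,0,0]]}'
```

```text
time: 12.4
tcp_pos: [435.4, 356.3, 84.1]
eef_rot: [-0.002, 0.707, -0.707, 0.003]
wrist_force: [1.0, 1.6, -0.6]
width: 0.089
```

The weight has come off, so the pot is down. I'll release, rise and check.

```bash
python3 -m handwheel '{"grip":[0,2.6,2.6,2.6,2.6],"offset":[[0,0,-0.1],[0,0,0],[0,0,0],[0,0,3],[0,0,6]],"turn":[[0,0,0],[0,0,0],[0,0,0],[0,0,0],[0,0,0]]}'
python3 -m handwheel '{"grip":[2.6,2.6,2.6],"offset":[[0,-3,6],[0,-3,2],[0,0,0]],"turn":[[0,0,0],[0,0,0],[0,0,0]]}'
python3 - <<'E'
from h import *
g=get_image("wrist");cv2.imwrite("pics/w7.png",g["frame"][:,:,::-1]);print(sense()["tcp_pos"])
g=get_image("scene");cv2.imwrite("pics/s7.png",g["frame"][:,:,::-1])
E
```

```text
time: 13.02
tcp_pos: [433.8, 355.1, 171.6]
eef_rot: [0.004, -0.706, 0.708, -0.001]
wrist_force: [0.8, 1.1, 0.0]
width: 0.302
time: 13.4
tcp_pos: [435.4, 296.9, 250.0]
eef_rot: [-0.001, 0.707, -0.707, 0.003]
wrist_force: [0.4, 0.5, 0.1]
width: 0.299
[435.08513498 297.56752157 248.83475812]
```

View pics/w7.png

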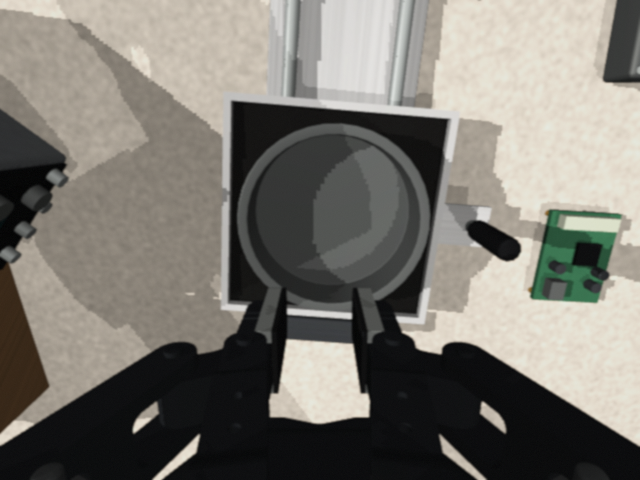

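View pics/s7.png

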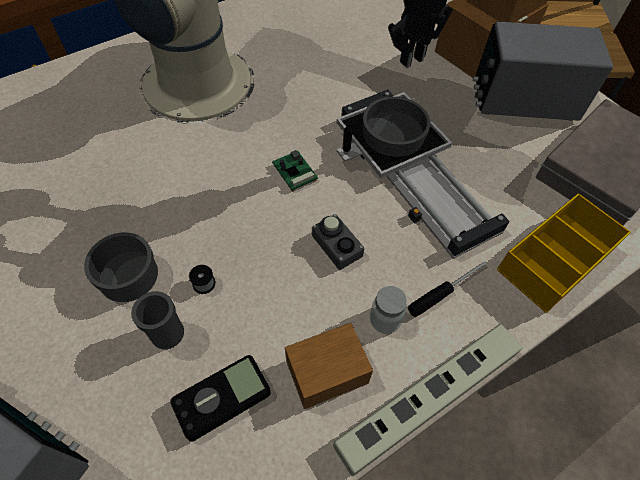

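Pot a stands flat, well centred in the tray: its rim spans x 237–430 and y 124–308 in the wrist view. I'll measure it and go over b.

```bash
python3 - <<'E'
from h import *
g=get_image("wrist")
f=circ(plane(g,[(237,216),(430,216),(333,124),(262,150),(405,150),(252,268),(415,268)],79));print(f.x,f.fun.round(1))
E
python3 -m handwheel '{"grip":[2.6,2.6,2.6,2.6,2.6],"offset":[[-0.3,-5.7,0],[-0.3,-5.7,0],[-0.3,-5.7,0],[-0.3,-5.7,0],[-0.3,-5.7,0]],"turn":[[0,0,0],[0,0,0],[0,0,0],[0,0,0],[0,0,0]]}'
python3 -m handwheel '{"grip":[2.6,2.6,2.6,2.6,2.6],"offset":[[-0.4,-5.7,0],[-0.4,-5.7,0],[-0.4,-5.7,0],[-0.4,-5.7,0],[-0.4,-5.7,0]],"turn":[[0,0,0],[0,0,0],[0,0,0],[0,0,0],[0,0,0]]}'
python3 -m handwheel '{"grip":[2.6,2.6],"offset":[[0,-5,0.5],[0,0,0]],"turn":[[0,0,0],[0,0,0]]}'
python3 - <<'E'
from h import *
g=get_image("wrist");cv2.imwrite("pics/w8.png",g["frame"][:,:,::-1]);print(sense()["tcp_pos"])
E
```

```text
[436.82610148 286.23782316  73.37412552] [-0.3 -0.5 -1.6  1.5  0.7 -0.2  0.4]
time: 14.18
tcp_pos: [419.6, 11.8, 247.5]
eef_rot: [-0.003, 0.707, -0.707, 0.002]
wrist_force: [0.5, 0.2, 0.3]
width: 0.31
time: 14.8
tcp_pos: [399.8, -273.5, 247.3]
eef_rot: [-0.003, 0.708, -0.707, 0.002]
wrist_force: [1.0, 0.6, 0.4]
width: 0.308
time: 15.05
tcp_pos: [400.3, -324.9, 252.3]
eef_rot: [0.002, -0.707, 0.707, -0.001]
wrist_force: [0.2, 0.6, -0.4]
width: 0.304
[ 400.04029771 -322.81984463  252.05509494]
```

View pics/w8.png

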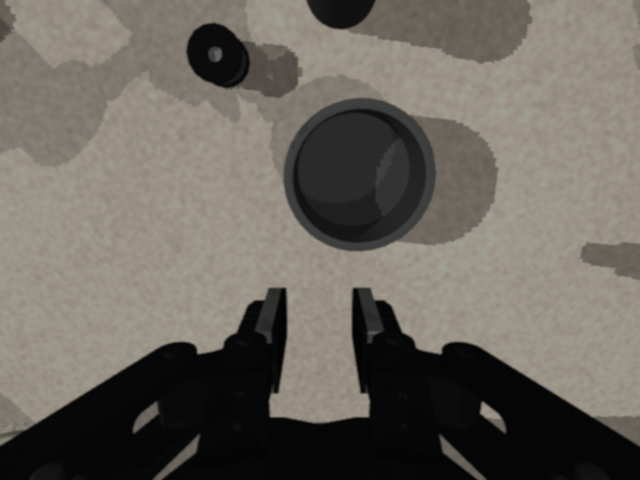

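b's rim spans x 284–435, y 97–251.

```bash
python3 - <<'E'
from h import *
g=get_image("wrist")
for z in(64,84):
    f=circ(plane(g,[(284,174),(435,174),(360,97),(360,251),(306,120),(306,227),(413,120),(414,228)],z));print(z,f.x,f.fun.round(1))
print(plane(g,[(215,55)],36))
E
```

```text
64 [ 433.33163514 -354.94636352   59.32943514] [-0.1 -0.6  0.5  0.5  0.9 -1.5 -1.   1.2]
84 [ 435.78779541 -352.89018472   55.43845201] [-0.1 -0.5  0.4  0.4  0.8 -1.4 -0.9  1.1]
[[ 525.6446266  -240.83752375   36.        ]]
```

```bash
python3 -m handwheel '{"grip":[2.6,2.6,2.6,2.6,2.6],"offset":[[3.3,2.4,-2],[0,0,-6],[0,0,-5],[0,0,-3],[0,0,-1]],"turn":[[0,0,0],[0,0,0],[0,0,0],[0,0,0],[0,0,0]]}'
python3 - <<'E'
from h import *
g=get_image("wrist");cv2.imwrite("pics/w9.png",g["frame"][:,:,::-1]);print(sense()["tcp_pos"])
E
```

```text
time: 15.78
tcp_pos: [432.3, -296.0, 81.5]
eef_rot: [-0.004, 0.708, -0.706, 0.002]
wrist_force: [-0.9, -0.1, 0.2]
width: 0.305
[ 432.49284591 -296.41670629   81.5248908 ]
```

View pics/w9.png

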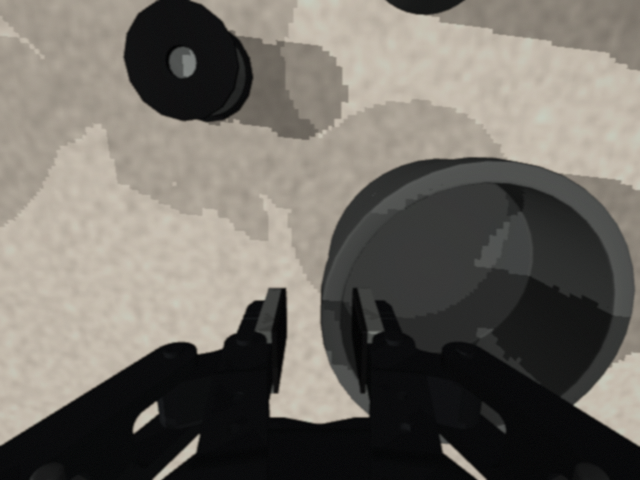

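The rim (x 322–347) is close to the inner pad (352), so I'll shift 4 mm toward the pot.

```bash
python3 -m handwheel '{"grip":[2.6,2.6,2.6],"offset":[[0.1,-0.4,0],[0,0,-1],[0,0,-0.4]],"turn":[[0,0,0],[0,0,0],[0,0,0]]}'
python3 -m handwheel '{"grip":[0,0,0,0],"offset":[[0,0,0],[0,0,0],[0,0,0],[0,0,0]],"turn":[[0,0,0],[0,0,0],[0,0,0],[0,0,0]]}' 60
python3 -m handwheel '{"grip":[0,0,0],"offset":[[0,0,1],[0,0,2],[0,0,3]],"turn":[[0,0,0],[0,0,0],[0,0,0]]}' 60
python3 - <<'E'
from h import *
g=get_image("wrist");cv2.imwrite("pics/w10.png",g["frame"][:,:,::-1]);print(sense()["tcp_pos"])
g=get_image("scene");cv2.imwrite("pics/s10.png",g["frame"][:,:,::-1])
E
```

```text
time: 16.2
tcp_pos: [433.9, -302.1, 69.2]
eef_rot: [0.002, -0.707, 0.707, -0.003]
wrist_force: [-0.4, 0.8, 1.1]
width: 0.303
time: 16.7
tcp_pos: [433.9, -302.0, 69.3]
eef_rot: [0.002, -0.707, 0.707, -0.002]
wrist_force: [0.5, -0.6, -0.6]
width: 0.089
time: 17.08
tcp_pos: [433.5, -301.7, 129.9]
eef_rot: [-0.003, 0.707, -0.707, 0.002]
wrist_force: [-0.2, -0.2, -3.0]
width: 0.09
[ 434.80664568 -302.7640144   133.61493841]
```

View pics/w10.png

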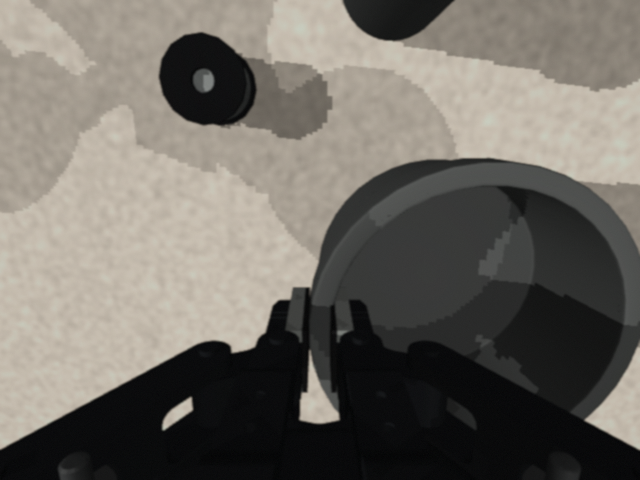

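View pics/s10.png

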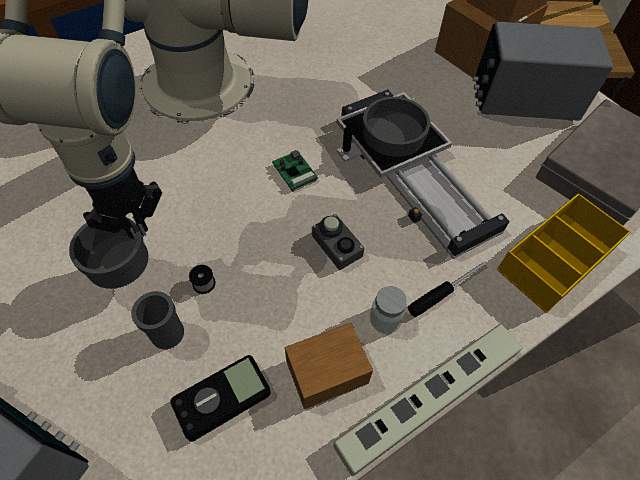

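b is held and level. I'll lift it to about z=230 and carry it across.

```bash
python3 -m handwheel '{"grip":[0,0,0,0,0],"offset":[[0,0,5],[0,2,5],[0,4,0],[0,5.7,0],[0,5.7,0]],"turn":[[0,0,0],[0,0,0],[0,0,0],[0,0,0],[0,0,0]]}'
python3 -m handwheel '{"grip":[0,0,0,0,0],"offset":[[0.1,5.7,0],[0,5.7,0],[0,5.7,0],[0,5.7,0],[0,5.7,0]],"turn":[[0,0,0],[0,0,0],[0,0,0],[0,0,0],[0,0,0]]}'
python3 -m handwheel '{"grip":[0,0,0,0,0],"offset":[[0.1,5.7,0],[0,5.7,0],[0,4,0],[0,2.5,0],[0,0,0]],"turn":[[0,0,0],[0,0,0],[0,0,0],[0,0,0],[0,0,0]]}'
python3 - <<'E'
from h import *
g=get_image("wrist");cv2.imwrite("pics/w11.png",g["frame"][:,:,::-1]);print(sense()["tcp_pos"])
th=np.linspace(0,6.28,9)
print([tuple(np.round(proj(g,[437+74*np.cos(t),286+74*np.sin(t),79]))) for t in th])
print([tuple(np.round(proj(g,[437+60*np.cos(t),sense()["tcp_pos"][1]-56+60*np.sin(t),sense()["tcp_pos"][2]-5]))) for t in th])
g=get_image("side");cv2.imwrite("pics/d11.png",g["frame"][:,:,::-1])
E
```

```text
time: 17.8
tcp_pos: [433.4, -126.5, 229.0]
eef_rot: [-0.002, 0.707, -0.707, 0.002]
wrist_force: [1.1, 0.2, -2.4]
width: 0.085
time: 18.42
tcp_pos: [434.4, 158.8, 229.0]
eef_rot: [0.002, -0.707, 0.707, -0.002]
wrist_force: [1.8, -0.3, -2.5]
width: 0.087
time: 19.05
tcp_pos: [435.5, 337.4, 228.6]
eef_rot: [-0.003, 0.707, -0.707, 0.003]
wrist_force: [-0.7, -0.2, -2.8]
width: 0.088
[435.47046112 336.23698093 228.61914112]
[(np.float64(397.0), np.float64(121.0)), (np.float64(317.0), np.float64(154.0)), (np.float64(286.0), np.float64(229.0)), (np.float64(316.0), np.float64(298.0)), (np.float64(384.0), np.float64(324.0)), (np.float64(456.0), np.float64(299.0)), (np.float64(494.0), np.float64(232.0)), (np.float64(473.0), np.float64(156.0)), (np.float64(397.0), np.float64(121.0))]
[(np.float64(503.0), np.float64(161.0)), (np.float64(363.0), np.float64(215.0)), (np.float64(308.0), np.float64(333.0)), (np.float64(354.0), np.float64(433.0)), (np.float64(460.0), np.float64(470.0)), (np.float64(576.0), np.float64(435.0)), (np.float64(649.0), np.float64(336.0)), (np.float64(627.0), np.float64(218.0)), (np.float64(503.0), np.float64(161.0))]
```

View pics/w11.png

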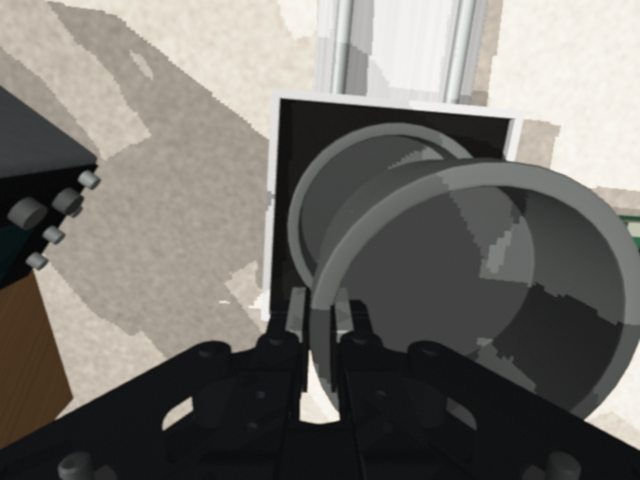

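View pics/d11.png

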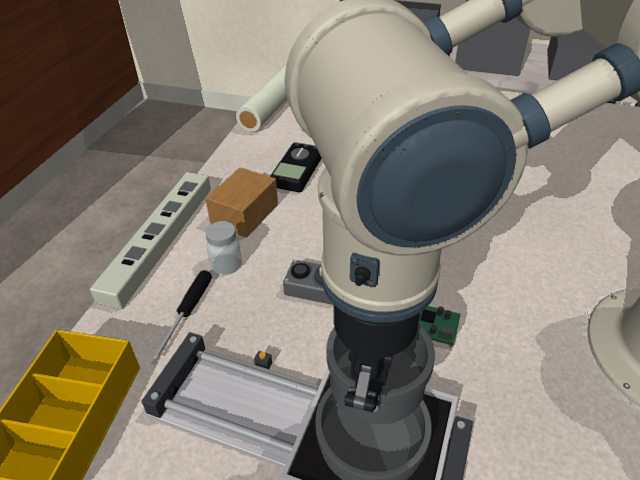

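a's rim is within about 3 px of its prediction (288 against 286). I'll shift y by 5 mm and lower.

```bash
python3 -m handwheel '{"grip":[0,0,0,0,0],"offset":[[0,0.5,-4],[0,0,-4],[0,0,-2.5],[0,0,-1],[0,0,0]],"turn":[[0,0,0],[0,0,0],[0,0,0],[0,0,0],[0,0,0]]}'
python3 - <<'E'
from h import *
g=get_image("wrist");cv2.imwrite("pics/w12.png",g["frame"][:,:,::-1]);print(sense()["tcp_pos"])
E
```

```text
time: 19.77
tcp_pos: [436.0, 340.4, 114.2]
eef_rot: [0.002, -0.707, 0.707, -0.002]
wrist_force: [0.0, -0.1, -2.3]
width: 0.086
[436.29080956 340.78833538 114.86916378]
```

View pics/w12.png

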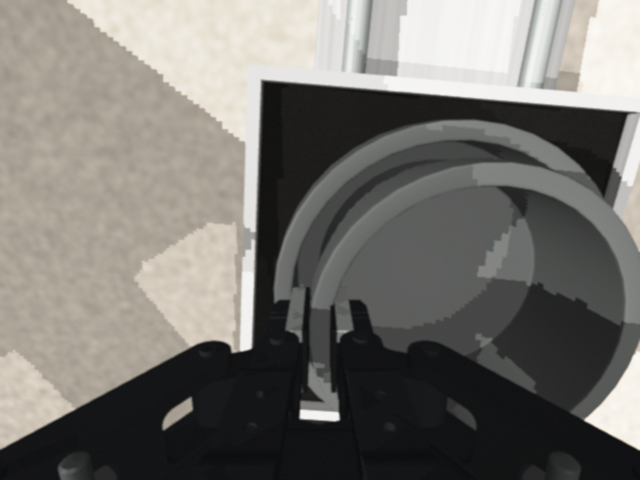

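The wrist view shows b inside a with no contact, its base about 6 mm above a's floor. I'll lower the last bit.

```bash
python3 -m handwheel '{"grip":[0,0,0,0],"offset":[[0,0,-0.3],[0,0,-0.2],[0,0,-0.1],[0,0,0]],"turn":[[0,0,0],[0,0,0],[0,0,0],[0,0,0]]}'
```

```text
time: 20.32
tcp_pos: [436.3, 341.2, 109.1]
eef_rot: [-0.002, 0.707, -0.707, 0.003]
wrist_force: [-0.8, -1.0, 10.9]
width: 0.086
```

```bash
python3 -m handwheel '{"grip":[2.4,2.4,2.4,2.4,2.4],"offset":[[0,0,0],[0,0,0],[0,0,2],[0,0,6],[0,0,6]],"turn":[[0,0,0],[0,0,0],[0,0,0],[0,0,0],[0,0,0]]}'
python3 -m handwheel '{"grip":[2.6,2.6],"offset":[[0,-4,2],[0,0,0]],"turn":[[0,0,0],[0,0,0]]}'
python3 - <<'E'
from h import *
g=get_image("wrist");cv2.imwrite("pics/w13.png",g["frame"][:,:,::-1]);print(sense()["tcp_pos"])
g=get_image("scene");cv2.imwrite("pics/s13.png",g["frame"][:,:,::-1])
E
```

```text
time: 20.95
tcp_pos: [435.5, 340.7, 249.6]
eef_rot: [0.003, -0.707, 0.707, -0.002]
wrist_force: [-0.3, 0.2, -0.0]
width: 0.28
time: 21.2
tcp_pos: [436.3, 299.7, 270.0]
eef_rot: [-0.001, 0.707, -0.707, 0.003]
wrist_force: [-0.7, 0.1, 0.0]
width: 0.303
[436.05412213 300.44245318 268.87044978]
```

View pics/w13.png

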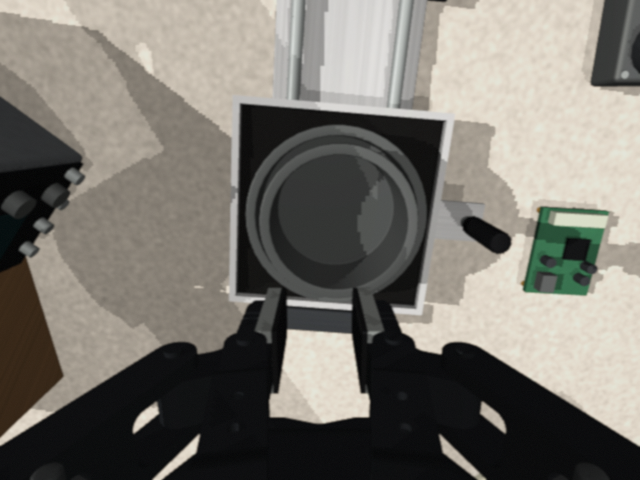

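View pics/s13.png

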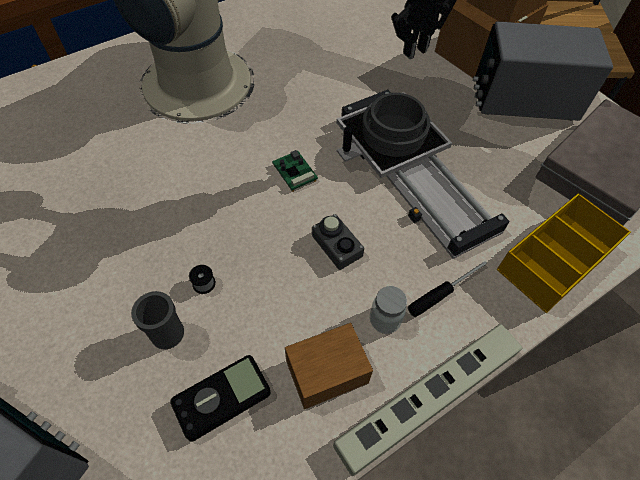

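b is nested in a, concentric in both views. I'll measure it, then go over d.

```bash
python3 - <<'E'
from h import *
g=get_image("wrist")
f=circ(plane(g,[(259,220),(418,220),(338,143),(281,164),(396,164),(273,267),(407,267)],104));print(f.x,f.fun.round(1))
f=circ(plane(g,[(246,214),(432,214),(340,124),(274,149),(405,149)],79));print(f.x,f.fun.round(1))
E
python3 -m handwheel '{"grip":[2.6,2.6,2.6,2.6,2.6],"offset":[[1,-5.7,0],[1,-5.7,0],[1,-5.7,0],[1,-5.7,0],[1,-5.7,0]],"turn":[[0,0,0],[0,0,0],[0,0,0],[0,0,0],[0,0,0]]}'
python3 -m handwheel '{"grip":[2.6,2.6,2.6,2.6,2.6],"offset":[[1,-5.7,0],[1,-5.7,0],[1,-5.7,0],[1,-5.7,0],[1,-5.7,0]],"turn":[[0,0,0],[0,0,0],[0,0,0],[0,0,0],[0,0,0]]}'
python3 -m handwheel '{"grip":[2.6,2.6,2.6],"offset":[[1,-5.7,0],[0,0,0],[0,0,0]],"turn":[[0,0,0],[0,0,0],[0,0,0]]}'
python3 - <<'E'
from h import *
g=get_image("wrist");cv2.imwrite("pics/w14.png",g["frame"][:,:,::-1]);print(sense()["tcp_pos"])
E
```

```text
[436.85985251 285.2109604   60.36921584] [-0.6 -1.6 -0.4  1.6  0.1 -0.3  1.6]
[435.23973208 284.21751963  75.1958332 ] [-0.2  0.  -0.5  0.5  0.2]
time: 21.98
tcp_pos: [486.1, 14.8, 267.4]
eef_rot: [-0.003, 0.707, -0.707, 0.002]
wrist_force: [1.5, -0.3, 0.0]
width: 0.307
time: 22.6
tcp_pos: [536.4, -270.4, 267.0]
eef_rot: [-0.003, 0.707, -0.707, 0.002]
wrist_force: [0.7, 1.0, -0.1]
width: 0.308
time: 22.98
tcp_pos: [546.0, -325.2, 266.9]
eef_rot: [-0.003, 0.708, -0.707, 0.002]
wrist_force: [-0.5, 0.4, 0.5]
width: 0.3
[ 545.95073545 -324.71940404  267.34783823]
```

View pics/w14.png

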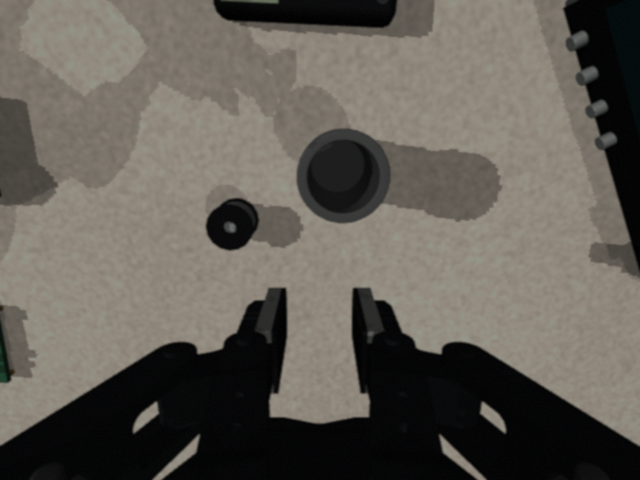

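d's rim spans x 297–390, y 128–222.

```bash
python3 - <<'E'
from h import *
g=get_image("wrist")
f=circ(plane(g,[(297,175),(390,175),(344,128),(344,222),(311,142),(311,209),(377,142),(377,208)],104));print(f.x,f.fun.round(1))
E
```

```text
[ 583.29972236 -342.65515268   33.49203234] [-0.  -0.2  0.1 -0.   0.1 -0.1 -0.1  0.3]
```

```bash
python3 -m handwheel '{"grip":[2.6,2.6,2.6,2.6,2.6],"offset":[[3.7,1.2,-2],[0,0,-6],[0,0,-5],[0,0,-1.5],[0,0,0]],"turn":[[0,0,0],[0,0,0],[0,0,0],[0,0,0],[0,0,0]]}'
python3 - <<'E'
from h import *
g=get_image("wrist");cv2.imwrite("pics/w15.png",g["frame"][:,:,::-1]);print(sense()["tcp_pos"])
E
```

```text
time: 23.7
tcp_pos: [583.1, -313.5, 123.6]
eef_rot: [-0.003, 0.707, -0.707, 0.003]
wrist_force: [-0.8, -0.9, 1.4]
width: 0.306
[ 583.65850661 -314.02949771  124.81458607]
```

View pics/w15.png

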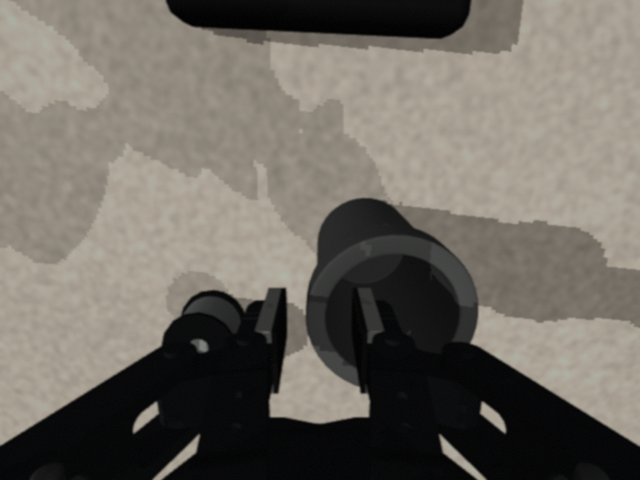

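The rim's left side (x 308–328) is centred between the pads (286 and 352). I'll go down and close.

```bash
python3 -m handwheel '{"grip":[2.6,2.6,2.6],"offset":[[0,0,-1],[0,0,-0.6],[0,0,0]],"turn":[[0,0,0],[0,0,0],[0,0,0]]}'
python3 -m handwheel '{"grip":[0,0,0,0],"offset":[[0,0,0],[0,0,0],[0,0,0],[0,0,0]],"turn":[[0,0,0],[0,0,0],[0,0,0],[0,0,0]]}' 60
python3 -m handwheel '{"grip":[0,0,0],"offset":[[0,0,1],[0,0,2],[0,0,3]],"turn":[[0,0,0],[0,0,0],[0,0,0]]}' 60
python3 - <<'E'
from h import *
g=get_image("wrist");cv2.imwrite("pics/w16.png",g["frame"][:,:,::-1]);print(sense()["tcp_pos"])
g=get_image("scene");cv2.imwrite("pics/s16.png",g["frame"][:,:,::-1])
E
```

```text
time: 24.12
tcp_pos: [582.7, -314.0, 107.0]
eef_rot: [-0.003, 0.707, -0.707, 0.002]
wrist_force: [0.3, 0.1, 0.1]
width: 0.303
time: 24.62
tcp_pos: [582.9, -314.0, 107.4]
eef_rot: [0.002, -0.707, 0.707, -0.003]
wrist_force: [-0.5, 0.5, 3.1]
width: 0.092
time: 25.0
tcp_pos: [582.5, -313.8, 167.6]
eef_rot: [-0.003, 0.707, -0.707, 0.002]
wrist_force: [0.8, -0.2, -0.2]
width: 0.096
[ 584.11578702 -314.81454367  172.26231168]
```

View pics/w16.png

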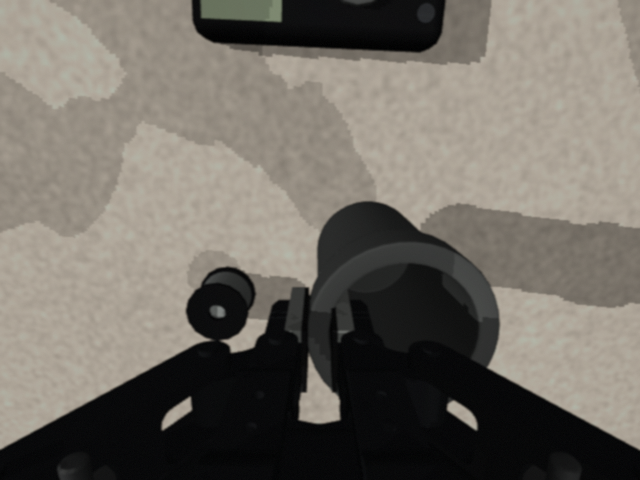

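View pics/s16.png

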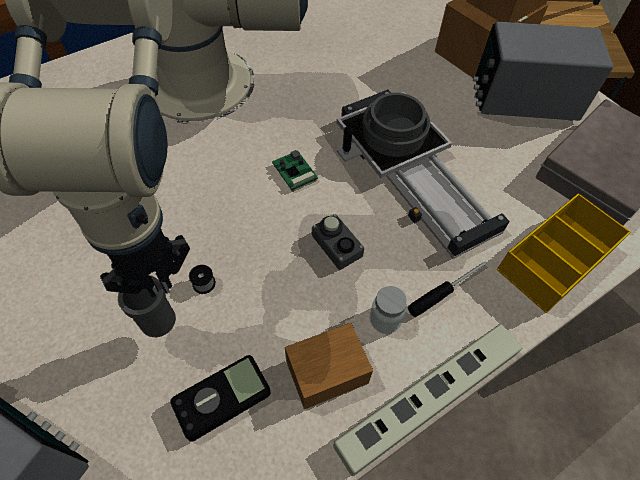

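d is held. I'll lift it 100 mm more and carry it to the nest at (436.5,285).

```bash
python3 -m handwheel '{"grip":[0,0,0,0,0],"offset":[[0,0,5],[-0.5,2,5],[-1,4,0],[-1.3,5.7,0],[-1.3,5.7,0]],"turn":[[0,0,0],[0,0,0],[0,0,0],[0,0,0],[0,0,0]]}'
python3 -m handwheel '{"grip":[0,0,0,0,0],"offset":[[-1.3,5.7,0],[-1.3,5.7,0],[-1.3,5.7,0],[-1.3,5.7,0],[-1.3,5.7,0]],"turn":[[0,0,0],[0,0,0],[0,0,0],[0,0,0],[0,0,0]]}'
python3 -m handwheel '{"grip":[0,0,0,0,0],"offset":[[-1.3,5.7,0],[-1.3,5.7,0],[-1.3,3.7,0],[-0.3,2,0],[0,0,0]],"turn":[[0,0,0],[0,0,0],[0,0,0],[0,0,0],[0,0,0]]}'
python3 - <<'E'
from h import *
g=get_image("wrist");cv2.imwrite("pics/w17.png",g["frame"][:,:,::-1]);print(sense()["tcp_pos"])
th=np.linspace(0,np.pi,5)
print([tuple(np.round(proj(g,[436.5+60*np.cos(t),285+60*np.sin(t),104])).astype(int)) for t in th])
E
```

```text
time: 25.72
tcp_pos: [541.1, -138.5, 267.1]
eef_rot: [-0.002, 0.707, -0.707, 0.002]
wrist_force: [1.3, 1.5, -0.6]
width: 0.096
time: 26.35
tcp_pos: [476.1, 146.7, 267.2]
eef_rot: [-0.002, 0.707, -0.707, 0.002]
wrist_force: [0.5, 0.1, -0.2]
width: 0.097
time: 26.98
tcp_pos: [434.9, 316.5, 267.0]
eef_rot: [0.003, -0.707, 0.707, -0.003]
wrist_force: [0.4, -0.4, -1.0]
width: 0.093
[435.05897245 315.62558929 267.05616163]
[(np.int64(364), np.int64(142)), (np.int64(303), np.int64(167)), (np.int64(280), np.int64(225)), (np.int64(303), np.int64(278)), (np.int64(358), np.int64(300))]
```

View pics/w17.png

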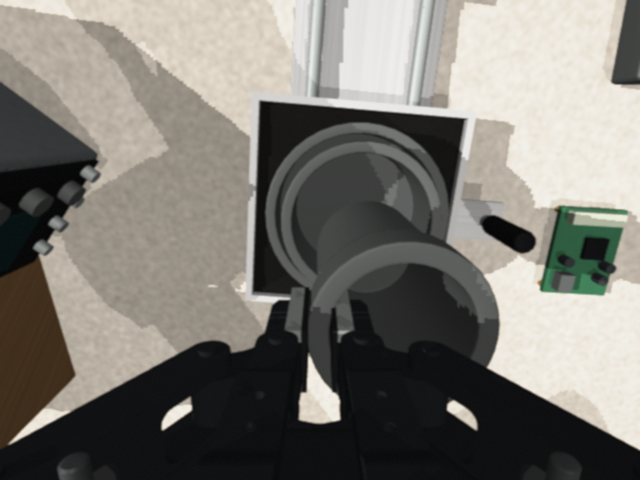

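b's rim is at x≈282 as predicted. I'll lower d into it.

```bash
python3 -m handwheel '{"grip":[0,0,0,0,0],"offset":[[0.1,0,-4],[0,0,-3],[0,0,-2.5],[0,0,-1.3],[0,0,0]],"turn":[[0,0,0],[0,0,0],[0,0,0],[0,0,0],[0,0,0]]}'
python3 -m handwheel '{"grip":[0,0,0],"offset":[[0,0,-0.3],[0,0,-0.2],[0,0,0]],"turn":[[0,0,0],[0,0,0],[0,0,0]]}'
```

```text
time: 27.65
tcp_pos: [436.0, 315.2, 158.9]
eef_rot: [0.002, -0.707, 0.707, -0.002]
wrist_force: [-0.4, 0.3, -0.3]
width: 0.088
time: 28.02
tcp_pos: [436.0, 316.0, 154.5]
eef_rot: [-0.002, 0.707, -0.707, 0.003]
wrist_force: [-0.3, -0.6, -1.0]
width: 0.096
```

```bash
python3 -m handwheel '{"grip":[0,0,0],"offset":[[0,0,-0.2],[0,0,-0.1],[0,0,0]],"turn":[[0,0,0],[0,0,0],[0,0,0]]}'
```

```text
time: 28.4
tcp_pos: [436.6, 316.8, 152.1]
eef_rot: [-0.002, 0.708, -0.707, 0.003]
wrist_force: [-1.6, 3.6, 10.3]
width: 0.093
```

Contact came at the expected height, 10 N at 152. I'll release and rise.

```bash
python3 -m handwheel '{"grip":[2.4,2.4,2.4,2.4,2.4],"offset":[[0,0,0],[0,0,0],[0,0,2],[0,0,6],[0,0,5]],"turn":[[0,0,0],[0,0,0],[0,0,0],[0,0,0],[0,0,0]]}'
python3 -m handwheel '{"grip":[2.6,2.6],"offset":[[0,-3,1],[0,0,0]],"turn":[[0,0,0],[0,0,0]]}'
python3 - <<'E'
from h import *
g=get_image("wrist");cv2.imwrite("pics/w18.png",g["frame"][:,:,::-1]);print(sense()["tcp_pos"])
g=get_image("scene");cv2.imwrite("pics/s18.png",g["frame"][:,:,::-1])
E
```

```text
time: 29.02
tcp_pos: [435.8, 315.9, 283.0]
eef_rot: [0.002, -0.707, 0.707, -0.002]
wrist_force: [0.6, 1.4, -0.5]
width: 0.278
time: 29.28
tcp_pos: [436.0, 284.9, 292.1]
eef_rot: [-0.002, 0.707, -0.707, 0.002]
wrist_force: [-0.3, 0.8, -0.6]
width: 0.309
[435.88386156 285.53596495 291.36305099]
```

View pics/w18.png

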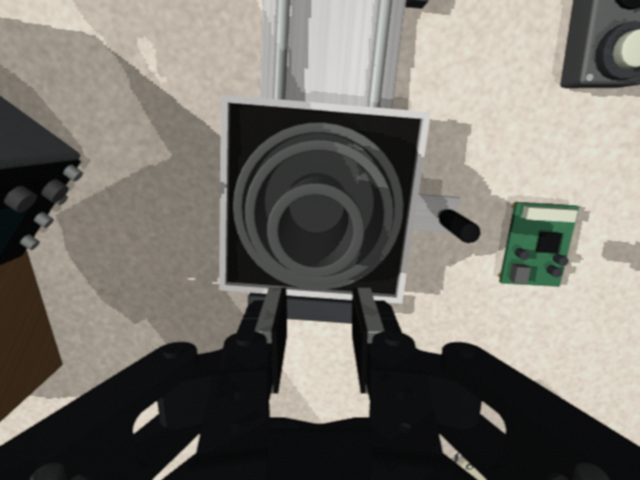

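View pics/s18.png

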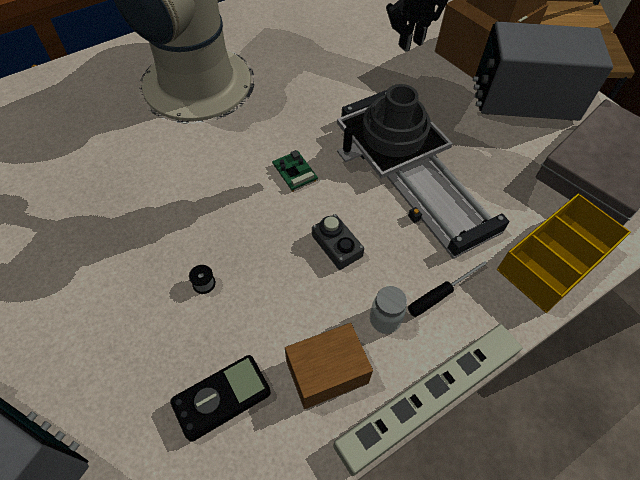

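The nest looks right, with d's rim at (266–364, 183–278). I'll check d numerically, then swing to the handle with the jaws along the rail.

```bash
python3 - <<'E'
from h import *
g=get_image("wrist")
f=circ(plane(g,[(266,231),(364,231),(315,183),(281,197),(349,197),(281,266)],149));print("d",f.x,f.fun.round(1))
f=circ(plane(g,[(246,207),(388,207),(318,139),(265,160),(369,159)],104));print("b",f.x,f.fun.round(1))
E
python3 -m handwheel '{"grip":[5,5,5,5,5],"offset":[[-0.2,-1.5,0],[-0.2,-1.5,0],[-0.2,-1.5,0],[-0.1,-1.5,0],[-0.1,-1.5,0]],"turn":[[0,0,9.5],[0,0,9.5],[0,0,9.5],[0,0,9.5],[0,0,9.5]]}'
python3 -m handwheel '{"grip":[5,5,5,5,5],"offset":[[-0.2,-1.5,0],[-0.2,-1.5,0],[-0.2,-1.3,-2],[-0.1,-0.7,-2],[0,0,0]],"turn":[[0,0,9.5],[0,0,9.5],[0,0,9.5],[0,0,9.8],[0,0,0]]}'
python3 - <<'E'
from h import *
from scipy.spatial.transform import Rotation as Ro
s=sense();print(s["tcp_pos"],Ro.from_quat(s["eef_rot"]).as_matrix()[:,2])
g=get_image("wrist");cv2.imwrite("pics/w19.png",g["frame"][:,:,::-1]);print(proj(g,[423.3,161.5,108]))
E
```

```text
d [437.06493265 287.97717563  34.00522224] [-0.2 -0.1  0.4 -0.2 -0.1  0.2]
b [442.58700915 286.70272887  56.75128158] [ 0.  -0.3 -0.6  0.2  0.6]
time: 30.05
tcp_pos: [427.7, 211.0, 290.4]
eef_rot: [-0.289, 0.645, -0.645, 0.289]
wrist_force: [0.8, 0.2, 0.1]
width: 0.583
time: 30.68
tcp_pos: [420.1, 160.9, 249.8]
eef_rot: [-0.484, 0.517, -0.516, 0.482]
wrist_force: [0.5, 0.5, 0.6]
width: 0.587
[420.0669257  160.9390195  249.82210968] [ 0.99772417 -0.06733979 -0.00343976]
(np.float64(322.88424170286305), np.float64(231.15764159033043))
```

View pics/w19.png

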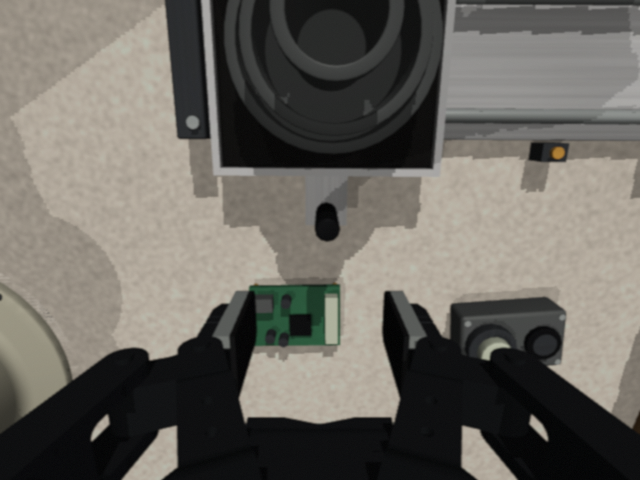

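The handle top is at (327,228), about 2 mm off prediction. Before descending I'll check where the wrist camera sits, since it faces the pots.

```bash
python3 - <<'E'
from h import *
g=get_image("wrist");c,_=ray(g,[0,0]);print(c-sense()["tcp_pos"])
E
```

```text
[  5.67491831  68.43515543 116.62030823]
```

The camera is 68 mm toward +y and 117 mm above the TCP, so at grip height it sits at z≈208, above d's top at 149. I'll descend and grip.

```bash
python3 -m handwheel '{"grip":[5,5,5,5],"offset":[[0.4,0.1,-5],[0,0,-5.5],[0,0,-4],[0,0,-1.3]],"turn":[[0,0,0],[0,0,0],[0,0,0],[0,0,0]]}'
python3 -m handwheel '{"grip":[1,1,1,1,1],"offset":[[0,0,0],[0,0,0],[0,0,0],[0,0,0],[0,0,0]],"turn":[[0,0,0],[0,0,0],[0,0,0],[0,0,0],[0,0,0]]}' 40
python3 -m handwheel '{"grip":[1,1,1,1,1],"offset":[[0.2,-0.02,0],[0.4,-0.03,0],[0.6,-0.04,0],[0.8,-0.06,0],[0.8,-0.06,0]],"turn":[[0,0,0],[0,0,0],[0,0,0],[0,0,0],[0,0,0]]}'
```

```text
time: 31.28
tcp_pos: [424.6, 162.3, 92.0]
eef_rot: [-0.483, 0.517, -0.516, 0.482]
wrist_force: [0.6, 0.7, 0.8]
width: 0.583
time: 31.9
tcp_pos: [425.7, 162.3, 94.5]
eef_rot: [0.482, -0.516, 0.517, -0.484]
wrist_force: [-1.6, 2.3, 11.4]
width: 0.198
time: 32.52
tcp_pos: [453.6, 160.3, 94.6]
eef_rot: [0.482, -0.516, 0.517, -0.484]
wrist_force: [-3.3, 3.9, 10.6]
width: 0.197
```

```bash
for i in 1; do python3 -m handwheel '{"grip":[1,1,1,1,1],"offset":[[0.9,-0.065,0],[0.9,-0.065,0],[0.9,-0.065,0],[0.9,-0.065,0],[0.9,-0.065,0]],"turn":[[0,0,0],[0,0,0],[0,0,0],[0,0,0],[0,0,0]]}'; done
python3 -m handwheel '{"grip":[1,1,1,1,1],"offset":[[0.9,-0.065,0],[0.9,-0.065,0],[0.9,-0.065,0],[0.9,-0.065,0],[0.9,-0.065,0]],"turn":[[0,0,0],[0,0,0],[0,0,0],[0,0,0],[0,0,0]]}'
python3 - <<'E'
from h import *
g=get_image("scene");cv2.imwrite("pics/s20.png",g["frame"][:,:,::-1])
E
```

```text
time: 33.15
tcp_pos: [498.5, 156.9, 94.6]
eef_rot: [0.482, -0.516, 0.517, -0.484]
wrist_force: [-3.1, 3.2, 8.1]
width: 0.199
time: 33.78
tcp_pos: [543.4, 153.6, 94.6]
eef_rot: [0.483, -0.516, 0.517, -0.483]
wrist_force: [-3.7, 2.1, 7.1]
width: 0.202
```

View pics/s20.png

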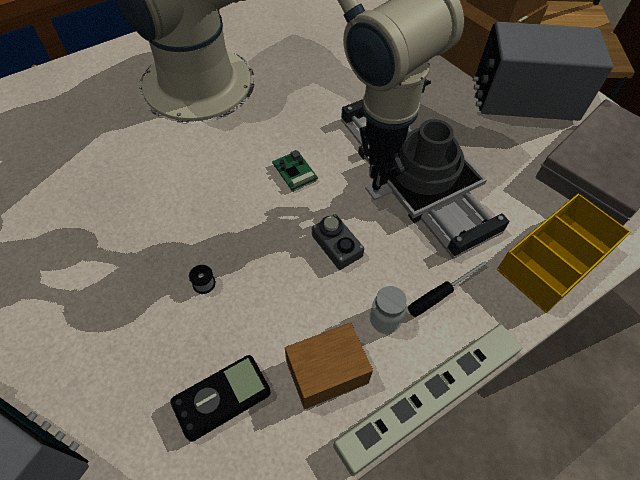

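The nest is riding upright at mid-rail. I'll continue, slowing near the stop.

```bash
python3 -m handwheel '{"grip":[1,1,1,1,1],"offset":[[0.9,-0.065,0],[0.9,-0.065,0],[0.9,-0.065,0],[0.9,-0.065,0],[0.9,-0.065,0]],"turn":[[0,0,0],[0,0,0],[0,0,0],[0,0,0],[0,0,0]]}'
python3 -m handwheel '{"grip":[1,1,1,1,1],"offset":[[0.9,-0.065,0],[0.7,-0.05,0],[0.4,-0.03,0],[0.3,-0.02,0],[0.2,-0.02,0]],"turn":[[0,0,0],[0,0,0],[0,0,0],[0,0,0],[0,0,0]]}'
python3 -m handwheel '{"grip":[1,1,1,1],"offset":[[0.2,-0.02,0],[0.2,-0.02,0],[0.2,-0.02,0],[0.2,-0.02,0]],"turn":[[0,0,0],[0,0,0],[0,0,0],[0,0,0]]}'
```

```text
time: 34.45
tcp_pos: [588.3, 150.3, 94.6]
eef_rot: [0.483, -0.516, 0.517, -0.483]
wrist_force: [-3.2, 2.4, 9.4]
width: 0.199
time: 35.08
tcp_pos: [613.2, 148.5, 94.6]
eef_rot: [0.483, -0.516, 0.517, -0.484]
wrist_force: [-2.3, 1.8, 8.8]
width: 0.201
time: 35.58
tcp_pos: [621.1, 147.9, 94.6]
eef_rot: [0.483, -0.516, 0.517, -0.484]
wrist_force: [-2.9, 3.4, 7.4]
width: 0.199
```

```bash
python3 -m handwheel '{"grip":[1,1,1],"offset":[[0.2,-0.015,0],[0.2,-0.015,0],[0.2,-0.015,0]],"turn":[[0,0,0],[0,0,0],[0,0,0]]}'
python3 -m handwheel '{"grip":[1,1],"offset":[[0.2,-0.015,0],[0,0,0]],"turn":[[0,0,0],[0,0,0]]}'
```

```text
time: 35.95
tcp_pos: [623.4, 147.7, 94.4]
eef_rot: [-0.485, 0.518, -0.515, 0.482]
wrist_force: [-33.2, 7.5, 32.2]
width: 0.199
time: 36.2
tcp_pos: [623.5, 147.7, 94.4]
eef_rot: [-0.486, 0.519, -0.514, 0.481]
wrist_force: [-37.2, 7.1, 35.1]
width: 0.2
```

Stop reached: 37 N, and the total travel is about 198 mm. I'll release, rise and look.

```bash
python3 -m handwheel '{"grip":[1,5,5,5,5],"offset":[[-0.6,0.04,0],[0,0,0],[0,0,0],[0,0,0],[0,0,6]],"turn":[[0,0,0],[0,0,0],[0,0,0],[0,0,0],[0,0,0]]}'
python3 -m handwheel '{"grip":[5,5,5,5],"offset":[[0,0,6],[0,-3,3],[0,-5,0],[0,0,0]],"turn":[[0,0,0],[0,0,0],[0,0,0],[0,0,0]]}'
python3 - <<'E'
from h import *
print(sense()["tcp_pos"])
for n in("wrist","scene","side"):
    g=get_image(n);cv2.imwrite(f"pics/{n}21.png",g["frame"][:,:,::-1])
    if n=="wrist":
        print(proj(g,[570.5+2,20,54]))
E
```

```text
time: 36.83
tcp_pos: [620.7, 146.8, 150.0]
eef_rot: [-0.485, 0.518, -0.515, 0.481]
wrist_force: [0.6, 0.5, 1.6]
width: 0.58
time: 37.33
tcp_pos: [623.1, 64.3, 243.6]
eef_rot: [0.482, -0.517, 0.517, -0.482]
wrist_force: [-0.9, 0.7, 0.3]
width: 0.588
[623.11181343  64.34453706 243.63740214]
(np.float64(261.3860133709632), np.float64(272.5301800964568))
```

View pics/wrist21.png

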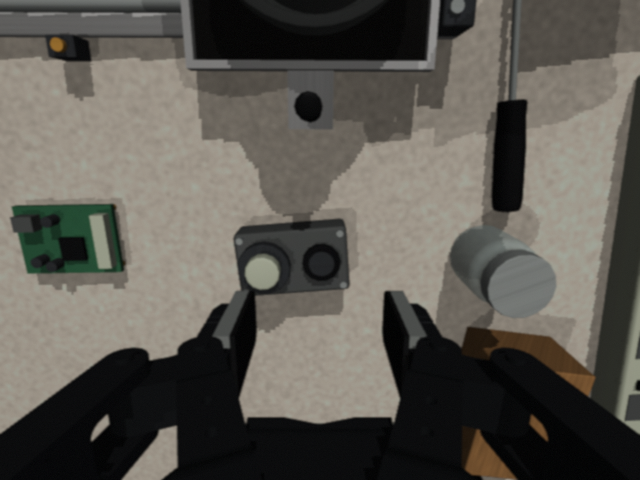

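View pics/scene21.png

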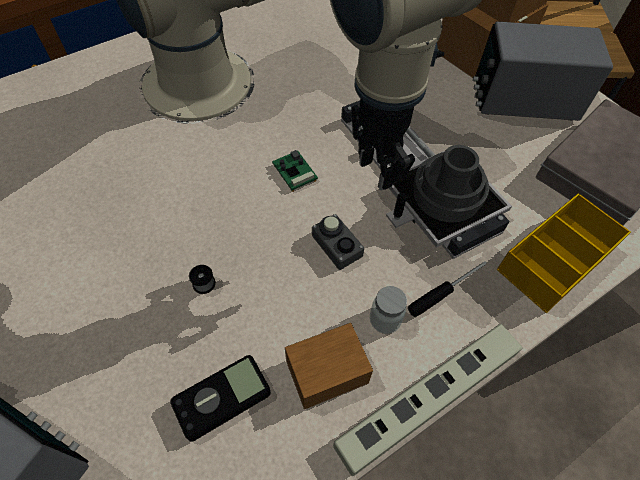

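View pics/side21.png

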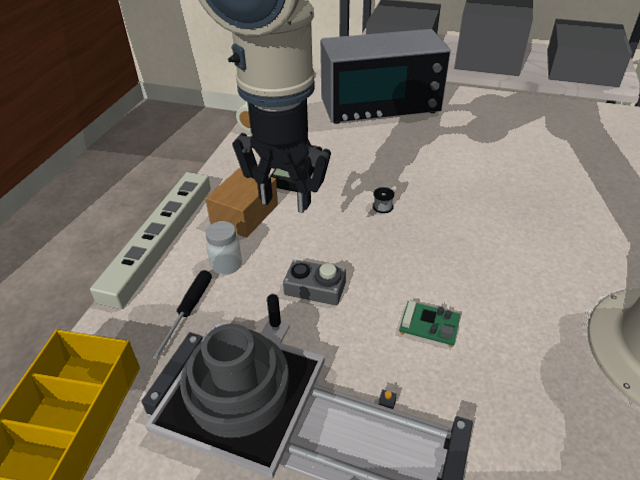

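The carrier is at the far stop and the nest is upright. The button, at (262,272) in the wrist view, matches (572,20). I'll check the handle position, shut the fingers and go above the button.

```bash
python3 - <<'E'
from h import *
g=get_image("wrist");print(plane(g,[(309,105)],108),plane(g,[(262,272)],54))
E
python3 -m handwheel '{"grip":[0,0,0,0,0],"offset":[[-3,-2,0],[-2.2,-2.5,0],[0,0,-6],[0,0,-5],[0,0,-3]],"turn":[[0,0,0],[0,0,0],[0,0,0],[0,0,0],[0,0,0]]}' 20
python3 - <<'E'
from h import *
print(sense()["tcp_pos"],sense()["width"])
for n in("wrist","side"):
    g=get_image(n);cv2.imwrite(f"pics/{n}22.png",g["frame"][:,:,::-1])
E
```

```text
[[623.20877447 150.62753441 108.        ]] [[572.86494887  23.89225681  54.        ]]
time: 38.15
tcp_pos: [569.9, 23.2, 100.8]
eef_rot: [-0.484, 0.517, -0.515, 0.483]
wrist_force: [-0.1, -0.3, -0.2]
width: -0.001
[569.91996312  23.24159468 100.80887106] -0.001285902942213678
```

View pics/wrist22.png

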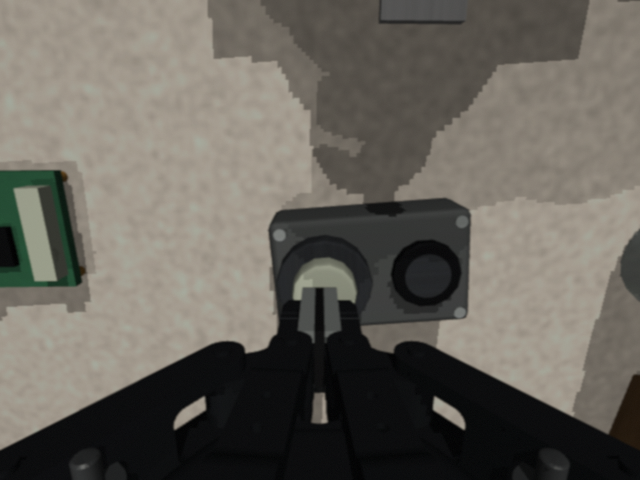

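View pics/side22.png

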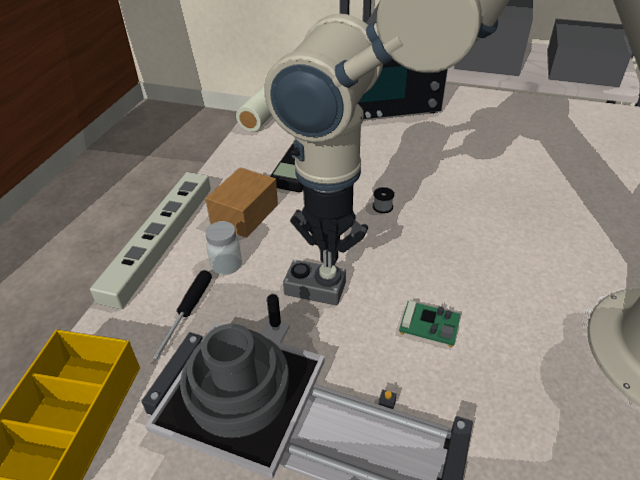

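The fingertips are over the white button, whose visible part is centred at x≈323. I'll go down in small steps.

```bash
python3 -m handwheel '{"grip":[0,0,0,0],"offset":[[0.1,-0.1,-1.2],[0,0,-0.7],[0,0,-0.2],[0,0,0]],"turn":[[0,0,0],[0,0,0],[0,0,0],[0,0,0]]}'
python3 -m handwheel '{"grip":[0,0,0],"offset":[[0,0,-0.3],[0,0,-0.2],[0,0,0]],"turn":[[0,0,0],[0,0,0],[0,0,0]]}'
```

```text
time: 38.75
tcp_pos: [572.1, 21.3, 82.6]
eef_rot: [0.483, -0.516, 0.516, -0.483]
wrist_force: [-0.4, 2.3, 1.3]
width: -0.006
time: 39.12
tcp_pos: [572.2, 21.3, 77.3]
eef_rot: [0.483, -0.516, 0.516, -0.483]
wrist_force: [1.6, 0.9, 5.7]
width: 0.002
```

```bash
python3 -m handwheel '{"grip":[0,0,0],"offset":[[0,0,-0.2],[0,0,-0.1],[0,0,0]],"turn":[[0,0,0],[0,0,0],[0,0,0]]}'
```

```text
time: 39.5
tcp_pos: [572.4, 21.3, 76.3]
eef_rot: [0.483, -0.516, 0.517, -0.484]
wrist_force: [-8.6, 2.0, 43.7]
width: -0.001
```

Bottomed out, with the force jumping to 44 N. I'll ease off by 1 mm and hold for well over three seconds.

```bash
python3 -m handwheel '{"grip":[0,0,0,0,0],"offset":[[0,0,0.1],[0,0,0],[0,0,0],[0,0,0],[0,0,0]],"turn":[[0,0,0],[0,0,0],[0,0,0],[0,0,0],[0,0,0]]}'
python3 - <<'E'
from h import *
for n in("wrist","side"):
    g=get_image(n);cv2.imwrite(f"pics/{n}23.png",g["frame"][:,:,::-1])
E
for i in 1 2 3 4 5 6; do python3 -m handwheel '{"grip":[0,0,0,0,0],"offset":[[0,0,0],[0,0,0],[0,0,0],[0,0,0],[0,0,0]],"turn":[[0,0,0],[0,0,0],[0,0,0],[0,0,0],[0,0,0]]}'|grep -E 'time|tcp|force'; done
```

```text
time: 40.12
tcp_pos: [572.3, 21.3, 76.6]
eef_rot: [0.483, -0.516, 0.517, -0.484]
wrist_force: [-6.6, 1.5, 29.1]
width: 0.004
time: 40.85
tcp_pos: [572.3, 21.3, 76.6]
wrist_force: [-5.4, 1.2, 29.6]
time: 41.48
tcp_pos: [572.3, 21.3, 76.6]
wrist_force: [-4.4, 2.0, 29.2]
time: 42.1
tcp_pos: [572.3, 21.3, 76.6]
wrist_force: [-5.5, 1.1, 28.3]
time: 42.72
tcp_pos: [572.3, 21.3, 76.6]
wrist_force: [-5.1, 1.1, 28.4]
time: 43.35
tcp_pos: [572.3, 21.3, 76.6]
wrist_force: [-5.3, 0.8, 28.7]
time: 43.98
tcp_pos: [572.3, 21.3, 76.6]
wrist_force: [-5.1, 1.3, 29.0]
```

View pics/wrist23.png

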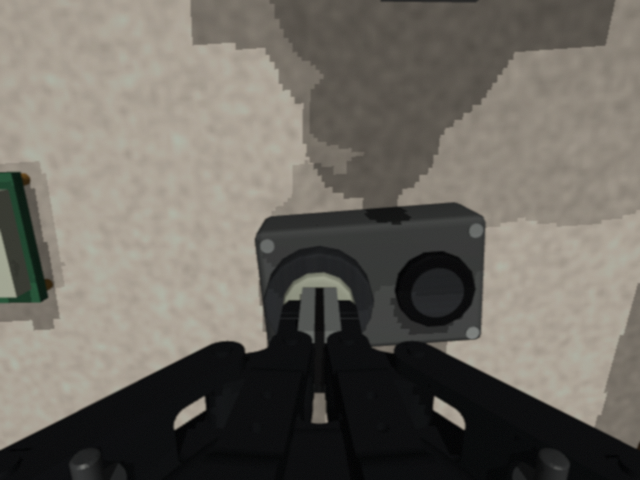

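The travel from first contact (about 82.6) to the hard stop (76.6) is 6 mm, the full button stroke, and it was held for more than 4 s. I'll let go and check.

```bash
python3 -m handwheel '{"grip":[0,0,0,0,0],"offset":[[0,0,1],[0,0,4],[-2,-4,5],[-2,-5,2],[0,0,0]],"turn":[[0,0,0],[0,0,0],[0,0,0],[0,0,0],[0,0,0]]}'
python3 - <<'E'
from h import *
print(sense()["time"])
for n in("wrist","side","scene"):
    g=get_image(n);cv2.imwrite(f"pics/{n}24.png",g["frame"][:,:,::-1])
E
```

```text
time: 44.6
tcp_pos: [532.7, -68.7, 193.4]
eef_rot: [0.482, -0.516, 0.518, -0.483]
wrist_force: [1.3, 0.6, -0.0]
width: -0.001
44.6
```

View pics/side24.png

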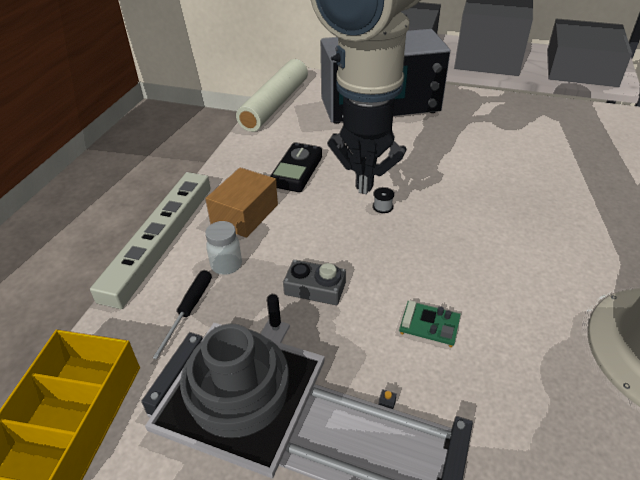

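View pics/scene24.png

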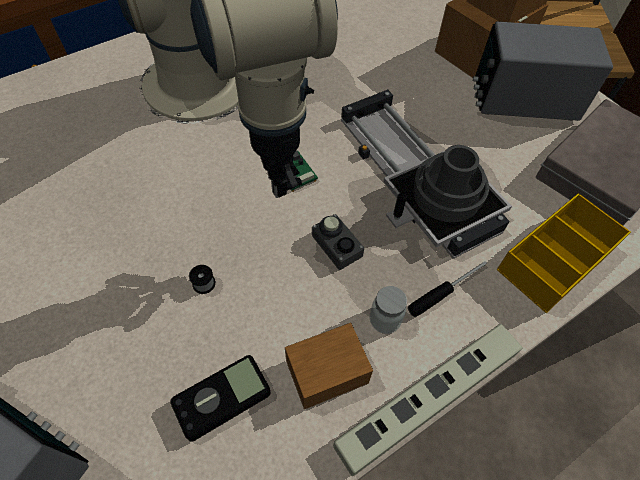

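Both views show the nest upright and seated with the carrier at the far stop. The button is up at (328,271) in the side view, the other items are in place and the arm is clear. I'll hand in.

```bash
python3 -c "
from workcell import *
print(hand_in())"
```

```text
the job is handed in; nothing more can be done
None
```

I drew the carrier back to the load stop. Three pots were there (a, b and d; c was absent), and I nested b in a and d in b on its tray. I then pushed the loaded carrier to the far stop, held the call button down for over 4 s, let it go, and handed the job in at about 45 s. The hand-in reports no verdict.

- **Nest:** At the load station the rims measured within about 6 mm of each other, and each pot touched down within about 1 mm of its expected height. The last scene and side pictures show it standing upright in the tray. I did not re-measure it after the push.
- **Carrier:** It hit solid stops at both ends. Travel between the two was about 198 mm as measured at the gripper.
- **Button:** I have no direct reading of it. It went down about 6 mm to a hard stop, and in the last pictures it is up again.
- **Rest of the bench:** Nothing else looks moved, and the arm touches nothing.
- **Disagreements:** My first hand-picked side-camera readings of pot a, b and d positions were 8 to 16 mm off in y. An automatic edge fit of pot a also failed. I used wrist-camera positions for all the grasps instead.

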